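# Edge a plywood panel off the drawing board and stand it in the drying rack

### The job

The plywood panel lying flat on the sloping drawing board is too wide and too flat to be picked up where it is: slide it up the slope until a good three centimetres of it overhang the board's high edge, then pinch the overhanging part and lift it off. Stand the panel upright on one of its long sides in the empty bay of the drying rack, right down on the bay's floor and not sticking out past the rack's ends, and let go. Leave everything else on the table where it is.

Things in the scene. Friction and masses are not known exactly. Their poses are not given: they have to be found in the camera images.
- panel: loose plywood panel, 110 x 140 x 8 mm, about 120 g. Origin at its centre; x along the 110 mm side, y along the 140 mm side, z through its thickness. Starts flat on the drawing board, x roughly down the slope (within 0.25 rad), its upper side 15 to 70 mm short of the high edge
- drawing_board: fixed brown wooden board, 280 (down the slope) x 240 x 12 mm, sloping down at 18 degrees towards the left as the robot sees it (+y, within 0.15 rad); the panel does not slide by itself. Origin: middle of its high edge, on the top surface, 130 mm above the table; x points down the slope along the surface, y along the high edge, z out of the surface. 14 mm ledge at x = 268 mm. Open under the high edge, 60 mm inwards
- rack: fixed wooden drying rack with three parallel bays and dark dividers; base 120 x 200 x 10 mm, bays 24 mm wide between 6 mm dividers whose tops are 68 mm above the table, open at both ends. Origin at the centre of its underside, on the table; own y runs along the bays (200 mm long), x across them (bays at x = -30, 0 and +30 mm)
- bay: the felt strip, 3 mm thick, on the floor of the rack's one empty bay: marks where the panel goes. Origin on the rack's base at the middle of the bay, 10 mm above the table, so that the floor lies 13 mm above the table; own y runs along the bay, x across it
- parked_a: smaller pale plywood panel 8 x 130 x 64 mm fixed upright in another bay, its top 77 mm above the table; leave it. Origin on the rack's base, x across the bay
- parked_b: the same as parked_a, in the third bay
- eraser: white block eraser with a card sleeve, 18 x 45 x 12 mm, lying against the drawing board's bottom ledge; loose, to be left where it is
- jar: clear lidded jar, 64 mm across, 90 mm tall; loose, to be left where it is
- brush_cup: white cup of brushes and pencils, 72 mm across, 90 mm tall, brushes to about 190 mm; loose, to be left where it is
- tape: paper-coloured roll of tape lying flat, 76 mm across, 18 mm tall; loose, to be left where it is
- glue_tube: white glue tube with a blue cap lying flat, 35 x 130 x 22 mm; loose, to be left where it is
- carton: small card carton with a red band, 45 x 140 x 40 mm; loose, to be left where it is
- offcut: wooden offcut 30 x 90 x 20 mm; loose, to be left where it is
Mind the look-alikes: they are no part of the job. What is meant by the panel is not yellow, and is the smaller of those in its own colour.

How it is judged:
By the outcome, as a careful person would: the job done as asked, in the order asked, and still so for the second after the job is handed in, with the robot touching nothing.
It also fails if it takes over 54 s, if anything falls off the work surface, if the arm or the gripper's body presses on something with over 40 N, if the wrist force passes 120 N, or if a joint passes its speed limit or range.

### The arm

A 6-joint arm with a two-finger parallel gripper is mounted at the origin on the work surface. World frame = base frame: x ahead of the robot, y to its left, z up, the work surface at z = 0. Lengths are in m, angles in rad, forces in N, time in s.
With the tool pointing down it reaches from about 0.25 to 0.775 m from the base axis. Payload 4 kg.
Tool frame: the origin (TCP) lies at the very end of the fingers, on their centre line; the grasp point (between the pads) lies 19 mm behind it; y points along the fingers, x is the direction in which the jaws open and shut, and the axes are right-handed (so a half turn about y gives the same grasp; the last joint's range is limited). The gripper opens to 94 mm and grips with 3 to 60 N. Pads are 16 mm wide; open, the fingers measure 119 mm over their backs; the gripper's body (75 mm by 177 mm) begins 78 mm behind the grasp point.
Start: joints at [1.23, 0.087, 1.371, -0, 1.684, -0.103], TCP at [0.13, 0.535, 0.206] pointing down, gripper open.
Joint ranges: [-3.1, 3.1], [-0.76, 2.03], [0.27, 2.55], [-1.08, 4.22], [0.17, 2.65], [-2.57, 2.57]. Speed limits (rad/s): [2.79, 2.79, 3.14, 3.14, 3.14, 3.14].

### API

Orientations are given as [roll, pitch, yaw] about the fixed x, y, z axes, in that order (R = Rz(yaw) Ry(pitch) Rx(roll)).
In Python, from bench import robot, snapshot, workorder gives the robot as it stands.
- The arm moves only by the tool play_rows, never from a script. Its argument "steps" is a list of rows, each an object of numbers: "x", "y", "z": the shift along the world's x, y, z in m; "rx", "ry", "rz": the turn, a rotation vector about the world's x, y, z in rad; "hand": the finger opening in m, from 0 to 0.094. A call has 1 to 8 rows; each row shifts and turns the commanded pose from where the row before left it; what a row does not reach is not made up. A row lasts 1/8 s, in which the tool goes at most 62.5 mm and 10.7 degrees, less where a joint would pass 70% of its speed; a pose out of reach is approached as far as the arm can. A call is refused whole if a number of a shift passes 0.0625 or a number of a turn 0.188, either way. A call with a gripper value outside its range is refused whole. The fingers move at their own pace and stop on an object; the grip force is fixed at half the most. Time passes only in rows, so rows that do not move let the fingers close. It gives the time, the measured TCP pose, the force and the opening at its end, in the units of the state.
- robot.get_obs(): the state, without advancing time (a new reading comes with each control period).
- snapshot(name): name is "side" or "top"; returns a dict with "color" (384x512x3 uint8, red, green, blue), "range_z" (384x512 float32, m along the optical axis (not along the pixel's ray), 0 where there is no reading), "fov_y" (degrees; the focal length in pixels is half the picture's height over the tangent of half this angle, whatever the lens; pixels are square), "cx", "cy" (the principal point, pixels), "k1" (the pictures are not rectified: a ray, as slopes to the right and down, at radius r is drawn at 1 + k1 r^2 times it, then the intrinsics apply), "T" (4x4, takes a point from camera to world coordinates). Camera axes: x right, y down, z forward; pixel columns grow to the right and rows downward; lengths in m; the calibration is good to about 2 mm. A picture is of the moment at which its call begins.
- workorder.close_job(): hands the job in, once; it reports no verdict.
The state is a dict: "time": time; "joint_positions": joint angles; "qvel": joint speeds; "joint_torque": joint torques, N m; "tool_pos": TCP position; "ee_rot": TCP orientation; "wrist_force": force on the tool from outside, world axes, zero at the start; "wrist_torque": the same for the moment, N m; "width": finger opening in m.
Only numpy, scipy, OpenCV 4.12 (cv2) and the standard library are available. Lean on these libraries where they do the work, as an engineer would, in place of code of your own. Each camera call takes 0.05 s, during which the arm holds its last target.

## Working session

There is one attempt and no reset: what is moved stays moved. The work goes in short steps, Python scripts to look and compute and a tool call to move; the robot and the scene stay as the last step left them, time stands still between calls to the robot, and variables do not carry over. Pictures are saved under pics/ and viewed, and the job is handed in when it is done.

Besides the shell and the picture viewer there is one more tool, called in YAML: its name, and indented under it one key for each argument. play_rows: Moves the arm, as the interface text tells. Its arguments: {"type":"object","properties":{"steps":{"type":"array"}},"required":["steps"]}

```bash
ls; mkdir -p pics; cat > h.py <<'E'
import numpy as np, cv2
from bench import robot, snapshot, workorder
def K(s):
    f=192/np.tan(np.radians(s['fov_y'])/2); return f
def snap(n,tag):
    s=snapshot(n); cv2.imwrite(f'pics/{tag}.png',s['color'][:,:,::-1]); np.savez(f'pics/{tag}.npz',**s); return s
def load(tag): 
    d=np.load(f'pics/{tag}.npz'); return {k:d[k] for k in d}
def ray(s,u,v):
    f=K(s); xd=(np.asarray(u,float)-s['cx'])/f; yd=(np.asarray(v,float)-s['cy'])/f
    x,y=xd.copy(),yd.copy()
    for _ in range(30):
        g=1+s['k1']*(x*x+y*y); x,y=xd/g,yd/g
    return x,y
def cloud(s):
    v,u=np.mgrid[0:384,0:512]; x,y=ray(s,u,v); z=s['range_z']
    P=np.stack([x*z,y*z,z],-1); return P@s['T'][:3,:3].T+s['T'][:3,3]
def proj(s,P):
    Q=(np.atleast_2d(P)-s['T'][:3,3])@s['T'][:3,:3]; x=Q[:,0]/Q[:,2]; y=Q[:,1]/Q[:,2]; g=1+s['k1']*(x*x+y*y)
    return np.c_[s['cx']+K(s)*x*g, s['cy']+K(s)*y*g]
def crop(tag,u0,v0,u1,v1,k,out):
    im=cv2.imread(f'pics/{tag}.png')[v0:v1,u0:u1]; cv2.imwrite(f'pics/{out}.png',cv2.resize(im,None,fx=k,fy=k,interpolation=cv2.INTER_CUBIC))
E
python3 - <<'E'
from h import *
for n in('side','top'):
    s=snap(n,n+'0'); print(n,s['fov_y'],s['cx'],s['cy'],s['k1'],s['T'])
    crop(n+'0',0,0,512,384,1.5,n+'0b')
print(robot.get_obs())
E
```

```text
pics
side 52.30013416987537 254.45223150236964 185.56080183644838 -0.03397918111696005 [[-0.96327233 -0.14585619  0.22546039  0.25521068]
 [-0.26783779  0.58197181 -0.76783574  0.95911049]
 [-0.01921799 -0.80002174 -0.59966314  0.81897745]
 [ 0.          0.          0.          1.        ]]
top 45.03910331171505 258.9865887432551 194.1855669391609 -0.11758938972187315 [[-0.02947701 -0.98901182  0.14486797  0.32677151]
 [-0.99955965  0.0286714  -0.00764615  0.0285361 ]
 [ 0.00340857 -0.14502956 -0.98942145  1.47133295]
 [ 0.          0.          0.          1.        ]]
{'time': 0.1, 'joint_positions': array([ 1.22987564e+00,  8.79036224e-02,  1.37206289e+00, -2.28361294e-05,
        1.68361165e+00, -1.03117346e-01]), 'qvel': array([-0.00054277, -0.00238265, -0.00320194,  0.00047426,  0.00059108,
       -0.00031898]), 'joint_torque': array([ 1.22646867e-03, -3.41249299e+01, -3.03302658e+01,  7.19061820e-02,
        3.04320536e-02, -8.69444216e-05]), 'tool_pos': array([0.12942106, 0.5340569 , 0.20442933]), 'ee_rot': array([-1.57061452,  0.0019773 ,  1.33299062]), 'wrist_force': array([ 0.19947972, -0.23940048,  0.30094946]), 'wrist_torque': array([-0.04459854, -0.01294429, -0.02082449]), 'width': 0.09383661268205233}
```

View pics/side0b.png

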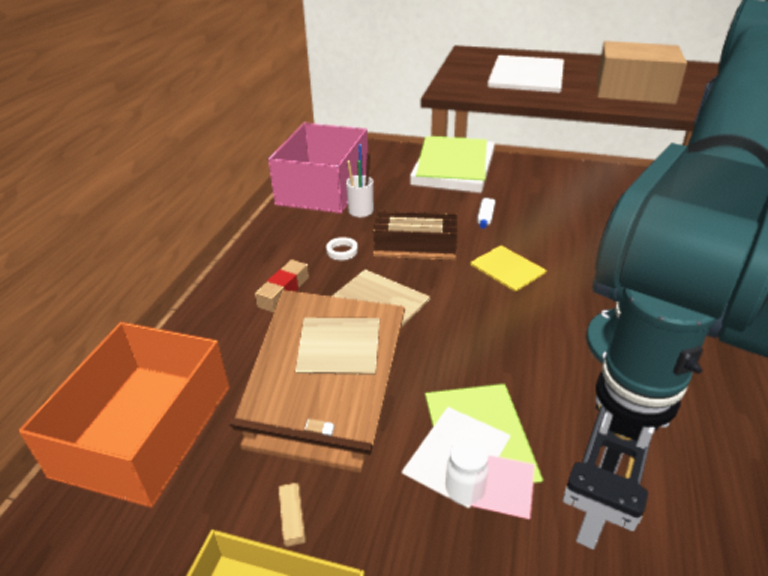

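View pics/top0b.png

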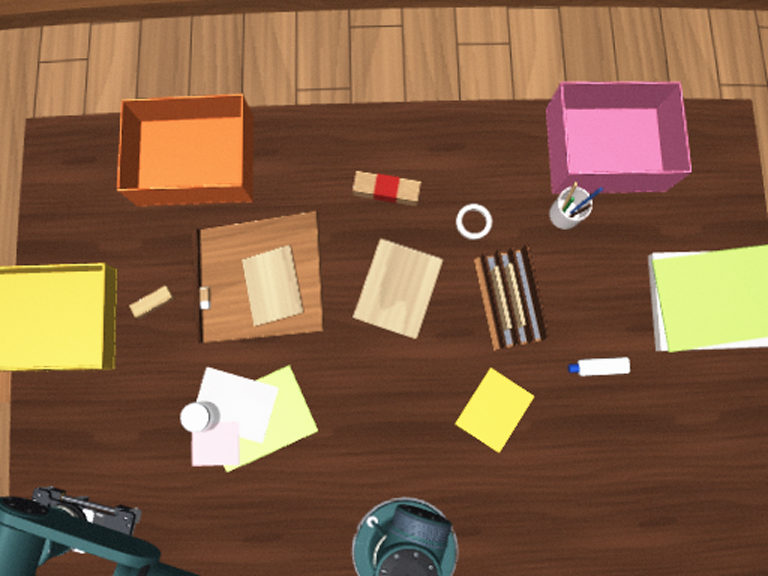

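```bash
python3 - <<'E'
from h import *
crop('top0',125,130,225,235,7,'c1'); crop('top0',305,155,375,240,7,'c2'); crop('side0',240,130,312,178,9,'c3'); crop('side0',150,180,280,320,5,'c4')
E
```

```text
(no output)
```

View pics/c1.png

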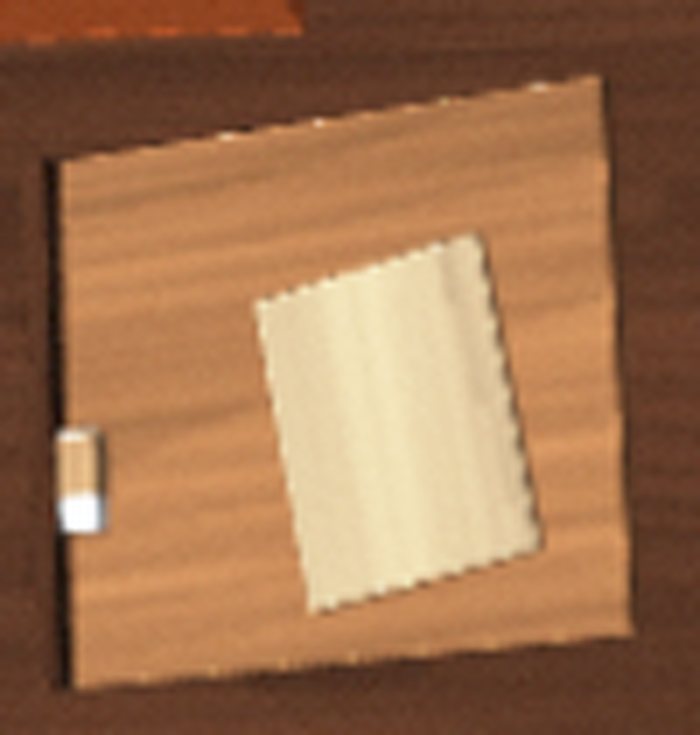

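View pics/c2.png

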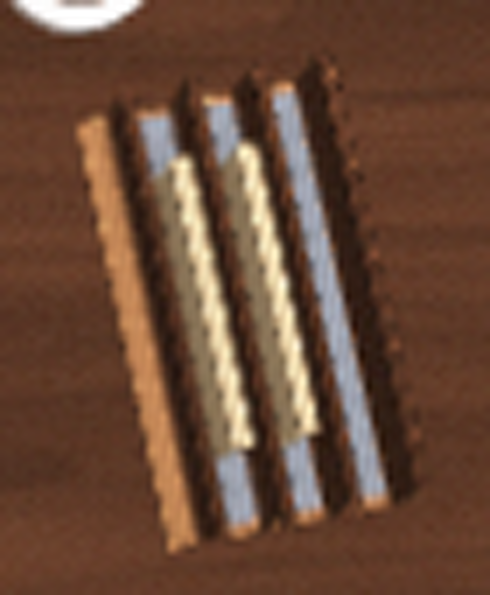

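View pics/c3.png

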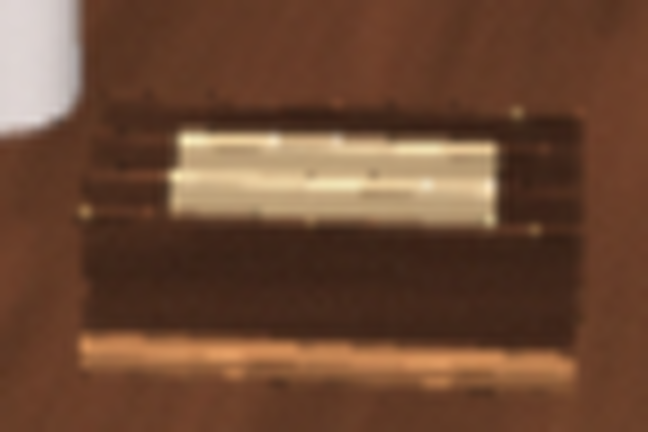

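View pics/c4.png

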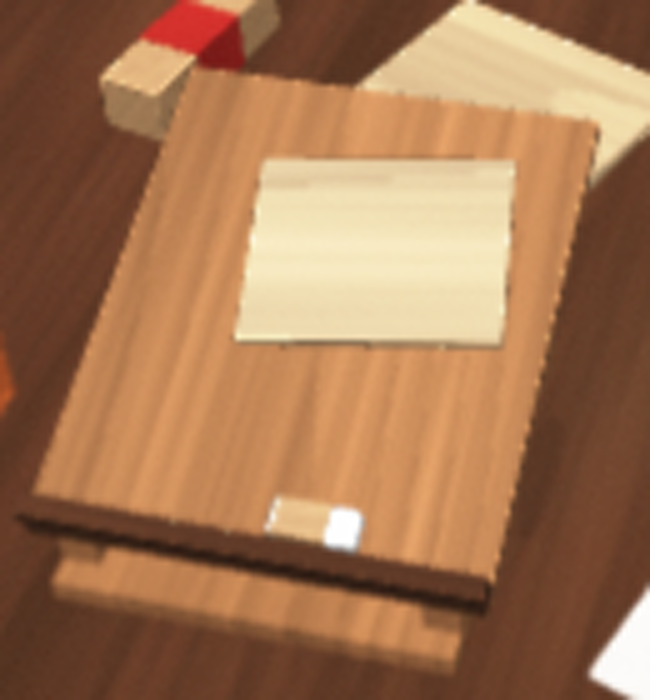

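```bash
cat > fit0.py <<'E'
from h import *
from scipy.optimize import least_squares
from scipy.spatial.transform import Rotation as R
T=load('top0');S=load('side0')
f=lambda p,o,k:np.array([(o[0]+(a+.5)/k-.5,o[1]+(b+.5)/k-.5) for a,b in p])
bt=f([(602,75),(632,635)],(125,130),7); bs=f([(192,70),(597,125)],(150,180),5)
pt=f([(255,300),(478,232),(542,550),(312,612)],(125,130),7); ps=f([(236,340),(262,158),(515,160),(502,343)],(150,180),5)
rt=f([(78,122),(168,552),(332,66),(420,492)],(305,155),7); rs=f([(80,370),(575,383),(82,212),(580,232)],(240,130),9)
# board: x axis downslope towards +y
def bR(yaw): # x_b = downslope
    d=np.array([-np.sin(yaw)*1,np.cos(yaw),0]); a=np.radians(18)
    xb=np.cos(a)*d+[0,0,-np.sin(a)]; 
    zb=np.sin(a)*d+[0,0,np.cos(a)]; yb=np.cross(zb,xb); return np.c_[xb,yb,zb]
def bpose(q): return bR(q[2]),np.array([q[0],q[1],.13])
def rb(q):
    r,t=bpose(q); P=np.array([[0,-.12,0],[0,.12,0]])@r.T+t  # yb ~ -x world: -0.12 = far x
    return np.r_[(proj(T,P)-bt).ravel(),(proj(S,P)-bs).ravel()]
if __name__=='__main__':
    b=least_squares(rb,[.5,.1,0]); print('board',b.x,np.round(b.fun,1)); r,t=bpose(b.x); print(r)
    def pp(q):
        c,s=np.cos(q[2]),np.sin(q[2]); L=np.array([[.055,-.07],[-.055,-.07],[-.055,.07],[.055,.07]])@np.array([[c,s],[-s,c]])+q[:2]
        return np.c_[L,np.full(4,.008)]@r.T+t
    p=least_squares(lambda q:np.r_[(proj(T,pp(q))-pt).ravel(),(proj(S,pp(q))-ps).ravel()],[.1,0,0]); print('panel in board',p.x,np.round(p.fun,1)); print(pp(p.x))
    def rr(q,L):
        c,s=np.cos(q[2]),np.sin(q[2]); L=np.array(L); return np.c_[L[:,:2]@np.array([[c,s],[-s,c]])+q[:2],L[:,2]]
    LT=[[-.06,.1,.01],[-.06,-.1,.01],[.048,.1,.068],[.048,-.1,.068]]; LS=[[-.06,.1,0],[-.06,-.1,0],[-.048,.1,.068],[-.048,-.1,.068]]
    k=least_squares(lambda q:np.r_[(proj(T,rr(q,LT))-rt).ravel(),(proj(S,rr(q,LS))-rs).ravel()],[.45,-.2,-1.5]); print('rack',k.x,np.round(k.fun,1)); print('bay',rr(k.x,[[.03,0,.013]]), 'ends',rr(k.x,[[.03,.1,.013],[.03,-.1,.013]]))
E
python3 fit0.py
python3 - <<'E'
from h import *
for n in ('top0','side0'):
    s=load(n);C=cloud(s)
    m=(s['range_z']>0)&(C[...,2]>-.05)&(C[...,2]<.01)&(abs(C[...,1])<.4)&(C[...,0]>.3)&(C[...,0]<.7); print(n,'table z',np.median(C[...,2][m]))
# panel pixels cloud
C=cloud(load('top0')); q=C[180:205,170:190].reshape(-1,3); print(q.mean(0))
q=C[180:210,185:205]; print(np.round(q[::10,::6],3))
E
```

```text
board [0.57067709 0.15416862 0.03753697] [-0.3 -0.2 -0.4 -0.2 -0.1 -0.5  0.6 -0.3]
[[-0.0356914  -0.99929557 -0.01159684]
 [ 0.95038656 -0.03752815  0.30879931]
 [-0.30901699  0.          0.95105652]]
panel in board [0.10019839 0.0204816  0.15713314] [ 0.   0.2 -0.  -0.2 -0.3 -0.4 -0.1 -0.  -0.3 -0.2  0.3  0.1  0.2 -0.1
  0.1  0. ]
[[0.60469927 0.31540711 0.08647389]
 [0.62577843 0.21279855 0.12004698]
 [0.48838258 0.18678806 0.126817  ]
 [0.46730342 0.28939662 0.09324391]]
rack [ 0.51764499 -0.24328568 -1.41782771] [ 0.4  0.1  0.  -0.2  0.3 -1.6  1.3  0.6  0.2  0.6 -0.1  2.  -0.1  0.7
  0.5  1.1]
bay [[ 0.52221617 -0.27293538  0.013     ]] ends [[ 0.62104848 -0.2576981   0.013     ]
 [ 0.42338386 -0.28817265  0.013     ]]
top0 table z -0.0004908201520050781
side0 table z 0.001159341266531
[0.53923183 0.25460052 0.11201663]
[[[0.575 0.238 0.11 ]
  [0.575 0.22  0.109]
  [0.573 0.201 0.116]
  [0.572 0.183 0.119]]

 [[0.545 0.238 0.113]
  [0.543 0.219 0.117]
  [0.541 0.2   0.126]
  [0.542 0.183 0.12 ]]

 [[0.516 0.239 0.104]
  [0.514 0.22  0.113]
  [0.513 0.201 0.12 ]
  [0.512 0.184 0.118]]]
```

```bash
python3 - <<'E'
from h import *
print([a for a in dir(robot) if a[0]!='_'],[a for a in dir(workorder) if a[0]!='_'])
E
```

```text
['IKError', 'get_obs'] ['close_job']
```

```bash
cat >> h.py <<'E'
from scipy.spatial.transform import Rotation as R
from fit0 import bpose
BQ=[0.57067709,0.15416862,0.03753697]
BR,BT=bpose(BQ)
def b2w(p): return BR@np.array(p)+BT
def w2b(p): return BR.T@(np.array(p)-BT)
def push_rot(phi):
    y=-BR[:,2]; yp=-np.sin(phi)*BR[:,0]+np.cos(phi)*BR[:,1]; x=-yp
    return R.from_matrix(np.c_[x,y,np.cross(x,y)])
def cur():
    o=robot.get_obs(); return o,R.from_euler('xyz',o['ee_rot'])
def rep(tp,tr):
    o,r=cur(); print('t',round(o['time'],2),'tcp',np.round(o['tool_pos'],4),'q',np.round(o['joint_positions'],2),'F',np.round(o['wrist_force'],1),'w',round(o['width'],4))
    print('shift',np.round(tp-o['tool_pos'],4),'rotvec',np.round((tr*r.inv()).as_rotvec(),4))
E
sed -i 's/^from h import \*/import numpy as np\nfrom h0 import */' fit0.py; python3 - <<'E'
s=open('h.py').read(); i=s.index('from scipy.spatial'); open('h0.py','w').write(s[:i]); open('h.py','w').write('from h0 import *\n'+s[i:])
E
python3 - <<'E'
from h import *
c,s=np.cos(.157),np.sin(.157)
p=[.100+.088*c,.0205+.088*s,.05]; print(b2w(p)); rep(b2w(p),push_rot(.157)); print(R.from_matrix(push_rot(.157).as_matrix()).as_euler('xyz'))
E
```

```text
[0.52919072 0.34596694 0.11979209]
t 0.1 tcp [0.1294 0.5341 0.2044] q [ 1.23  0.09  1.37 -0.    1.68 -0.1 ] F [ 0.2 -0.2  0.3] w 0.0938
shift [ 0.3998 -0.1881 -0.0846] rotvec [-0.2712 -0.1907 -1.1283]
[-1.88133671  0.04833542  0.18696958]
```

play_rows:
  steps:
    - {"x": 0.05, "y": -0.0235, "rx": -0.034, "ry": -0.024, "rz": -0.141}
    - {"x": 0.05, "y": -0.0235, "rx": -0.034, "ry": -0.024, "rz": -0.141}
    - {"x": 0.05, "y": -0.0235, "rx": -0.034, "ry": -0.024, "rz": -0.141}
    - {"x": 0.05, "y": -0.0235, "rx": -0.034, "ry": -0.024, "rz": -0.141}
    - {"x": 0.05, "y": -0.0235, "rx": -0.034, "ry": -0.024, "rz": -0.141}
    - {"x": 0.05, "y": -0.0235, "rx": -0.034, "ry": -0.024, "rz": -0.141}
    - {"x": 0.05, "y": -0.0235, "rx": -0.034, "ry": -0.024, "rz": -0.141}
    - {"x": 0.05, "y": -0.0235, "rx": -0.034, "ry": -0.024, "rz": -0.141}

```text
schema error: expected keys x, y, z, rx, ry, rz, hand
```

```bash
python3 - <<'E'
from h import *
c,s=np.cos(.157),np.sin(.157)
p=[.100+.088*c,.0205+.088*s,.05]; rep(b2w(p),push_rot(.157))
E
```

```text
t 0.1 tcp [0.1294 0.5341 0.2044] q [ 1.23  0.09  1.37 -0.    1.68 -0.1 ] F [ 0.2 -0.2  0.3] w 0.0938
shift [ 0.3998 -0.1881 -0.0846] rotvec [-0.2712 -0.1907 -1.1283]
```

All keys are needed in every row.

play_rows:
  steps:
    - {"x": 0.05, "y": -0.0235, "z": 0, "rx": -0.034, "ry": -0.024, "rz": -0.141, "hand": 0.094}
    - {"x": 0.05, "y": -0.0235, "z": 0, "rx": -0.034, "ry": -0.024, "rz": -0.141, "hand": 0.094}
    - {"x": 0.05, "y": -0.0235, "z": 0, "rx": -0.034, "ry": -0.024, "rz": -0.141, "hand": 0.094}
    - {"x": 0.05, "y": -0.0235, "z": 0, "rx": -0.034, "ry": -0.024, "rz": -0.141, "hand": 0.094}
    - {"x": 0.05, "y": -0.0235, "z": 0, "rx": -0.034, "ry": -0.024, "rz": -0.141, "hand": 0.094}
    - {"x": 0.05, "y": -0.0235, "z": 0, "rx": -0.034, "ry": -0.024, "rz": -0.141, "hand": 0.094}
    - {"x": 0.05, "y": -0.0235, "z": 0, "rx": -0.034, "ry": -0.024, "rz": -0.141, "hand": 0.094}
    - {"x": 0.05, "y": -0.0235, "z": 0, "rx": -0.034, "ry": -0.024, "rz": -0.141, "hand": 0.094}

```text
time: 1.1
tool_pos: [0.5308, 0.3456, 0.2049]
ee_rot: [-1.884, 0.046, 0.183]
wrist_force: [0.5, 0.3, 1.1]
width: 0.0943
```

```bash
python3 - <<'E'
from h import *
c,s=np.cos(.157),np.sin(.157)
p=[.100+.088*c,.0205+.088*s,.05]; rep(b2w(p),push_rot(.157))
E
```

```text
t 1.1 tcp [0.5308 0.3456 0.2049] q [ 0.63  0.42  1.   -0.28  1.89  0.38] F [0.5 0.3 1.1] w 0.0943
shift [-0.0016  0.0003 -0.0851] rotvec [0.0025 0.0024 0.0034]
```

play_rows:
  steps:
    - {"x": -0.001, "y": 0, "z": -0.043, "rx": 0.001, "ry": 0.001, "rz": 0.002, "hand": 0.094}
    - {"x": 0, "y": 0, "z": -0.042, "rx": 0.001, "ry": 0.001, "rz": 0.001, "hand": 0.094}
    - {"x": 0.0003, "y": -0.007, "z": -0.0214, "rx": 0, "ry": 0, "rz": 0, "hand": 0.094}
    - {"x": 0.0002, "y": -0.0069, "z": -0.0214, "rx": 0, "ry": 0, "rz": 0, "hand": 0.094}
    - {"x": 0, "y": 0, "z": 0, "rx": 0, "ry": 0, "rz": 0, "hand": 0.094}

```text
time: 1.72
tool_pos: [0.5279, 0.3315, 0.0752]
ee_rot: [-1.883, 0.052, 0.19]
wrist_force: [-0.1, 0.4, 0.0]
width: 0.0942
```

```bash
python3 - <<'E'
from h import *
c,s=np.cos(.157),np.sin(.157)
p=[.100+.088*c,.0205+.088*s,.005]; rep(b2w(p),push_rot(.157))
snap('side','side1');snap('top','top1');crop('side1',150,160,310,300,5,'d1');crop('top1',110,110,230,240,5,'d2')
E
```

```text
t 1.73 tcp [0.5279 0.3315 0.0752] q [ 0.62  0.45  1.22 -0.26  1.65  0.42] F [-0.1  0.4  0. ] w 0.0942
shift [0.0018 0.0006 0.0018] rotvec [ 0.0019 -0.0037 -0.0036]
```

View pics/d1.png

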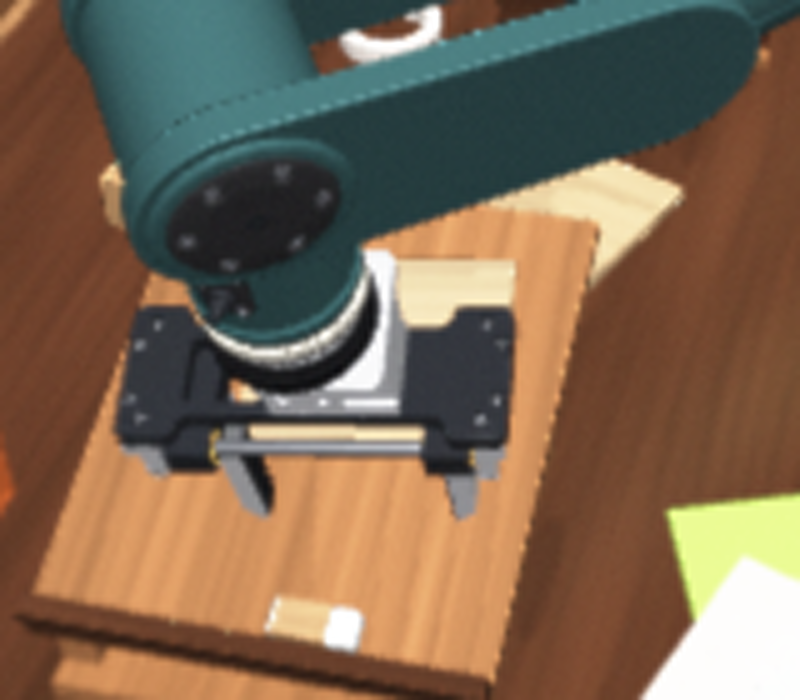

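View pics/d2.png

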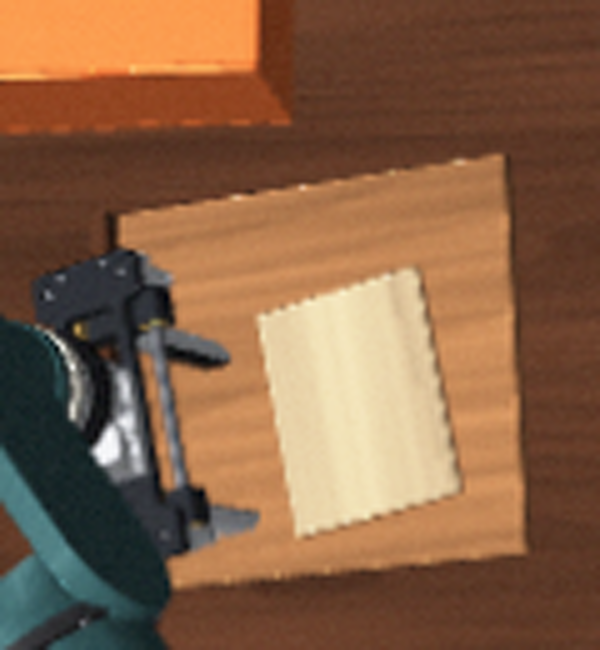

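play_rows:
  steps:
    - {"x": 0.003, "y": -0.01, "z": 0.0038, "rx": 0, "ry": 0, "rz": 0, "hand": 0.094}
    - {"x": 0.0025, "y": -0.01, "z": 0.0035, "rx": 0, "ry": 0, "rz": 0, "hand": 0.094}
    - {"x": 0.0014, "y": -0.0095, "z": 0.0031, "rx": 0.0003, "ry": -0.008, "rz": -0.025, "hand": 0.094}
    - {"x": 0.0014, "y": -0.0095, "z": 0.0031, "rx": 0.0003, "ry": -0.008, "rz": -0.025, "hand": 0.094}
    - {"x": 0.0014, "y": -0.0095, "z": 0.0031, "rx": 0.0003, "ry": -0.008, "rz": -0.025, "hand": 0.094}
    - {"x": 0.0014, "y": -0.0095, "z": 0.0031, "rx": 0.0003, "ry": -0.008, "rz": -0.025, "hand": 0.094}
    - {"x": 0.0014, "y": -0.0095, "z": 0.0031, "rx": 0.0003, "ry": -0.008, "rz": -0.025, "hand": 0.094}
    - {"x": 0.0014, "y": -0.0095, "z": 0.0031, "rx": 0.0003, "ry": -0.008, "rz": -0.025, "hand": 0.094}

```text
time: 2.82
tool_pos: [0.5435, 0.256, 0.1046]
ee_rot: [-1.882, -0.003, 0.04]
wrist_force: [1.4, 5.5, 3.8]
width: 0.0941
```

```bash
python3 - <<'E'
from h import *
o,r=cur(); print('b',w2b(o['tool_pos'])); rep(b2w([.082,.025,.005]),push_rot(0))
snap('top','top2');crop('top2',110,110,230,240,5,'d3');snap('side','side2');crop('side2',150,160,310,300,5,'d4')
E
```

```text
b [0.10560072 0.02333723 0.00761062]
t 2.83 tcp [0.5435 0.256  0.1046] q [ 0.51  0.35  1.29 -0.28  1.64  0.47] F [1.4 5.5 3.8] w 0.0941
shift [-0.0008 -0.0233  0.0048] rotvec [-0.0027  0.0025 -0.0025]
```

View pics/d3.png

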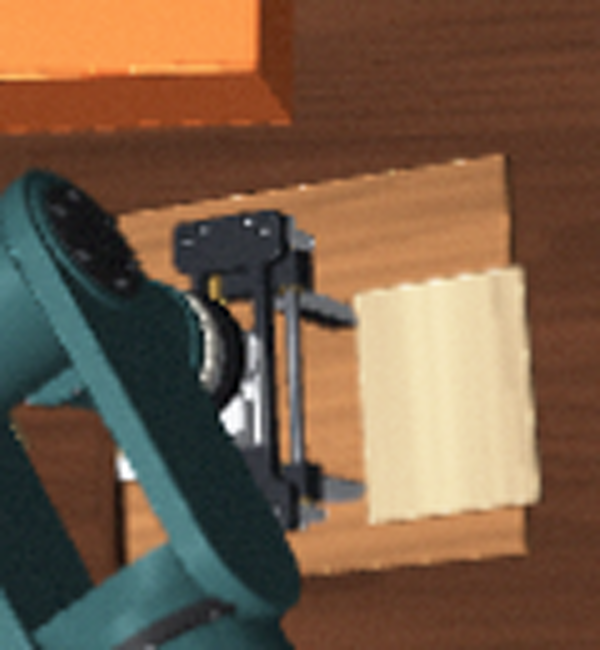

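View pics/d4.png

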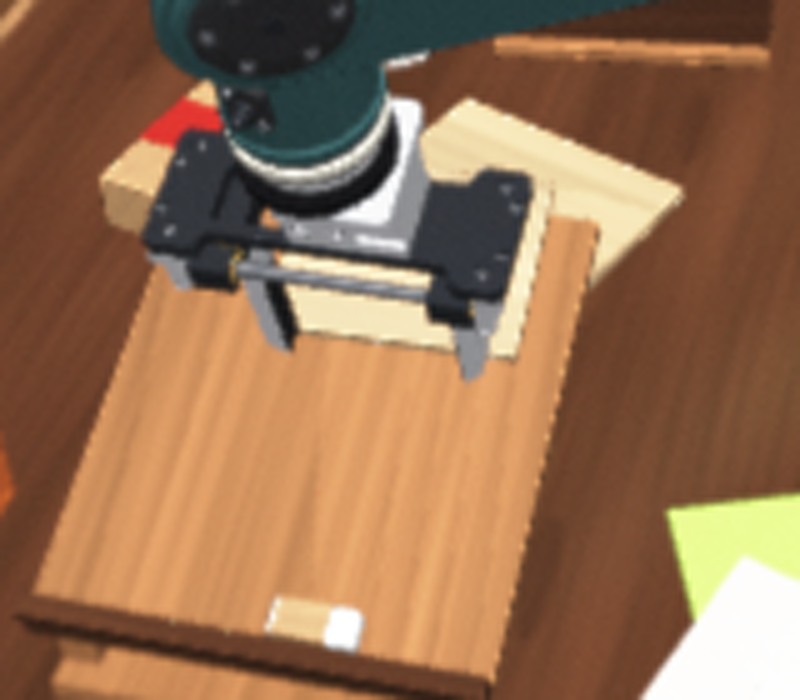

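play_rows:
  steps:
    - {"x": 0, "y": -0.001, "z": -0.0035, "rx": 0, "ry": 0, "rz": 0, "hand": 0.094}
    - {"x": 0, "y": -0.0055, "z": 0.0018, "rx": 0, "ry": 0, "rz": 0, "hand": 0.094}
    - {"x": 0, "y": -0.0055, "z": 0.0018, "rx": 0, "ry": 0, "rz": 0, "hand": 0.094}
    - {"x": 0, "y": -0.0055, "z": 0.0018, "rx": 0, "ry": 0, "rz": 0, "hand": 0.094}
    - {"x": 0, "y": -0.0045, "z": 0.0018, "rx": 0, "ry": 0, "rz": 0, "hand": 0.094}
    - {"x": 0, "y": 0, "z": 0, "rx": 0, "ry": 0, "rz": 0, "hand": 0.094}

```text
time: 3.68
tool_pos: [0.5449, 0.2359, 0.1099]
ee_rot: [-1.88, -0.007, 0.043]
wrist_force: [1.4, 7.6, 7.4]
width: 0.0944
```

```bash
python3 - <<'E'
from h import *
o,r=cur(); print('b',w2b(o['tool_pos'])); rep(b2w([.082,.025,.005]),push_rot(0))
snap('top','top3');crop('top3',125,130,225,235,7,'d5')
E
```

```text
b [0.08482423 0.02269942 0.00643507]
t 3.67 tcp [0.5449 0.2359 0.1099] q [ 0.48  0.32  1.31 -0.28  1.63  0.44] F [1.4 7.6 7.4] w 0.0944
shift [-0.0022 -0.0032 -0.0005] rotvec [-0.0056  0.0066 -0.0056]
```

View pics/d5.png

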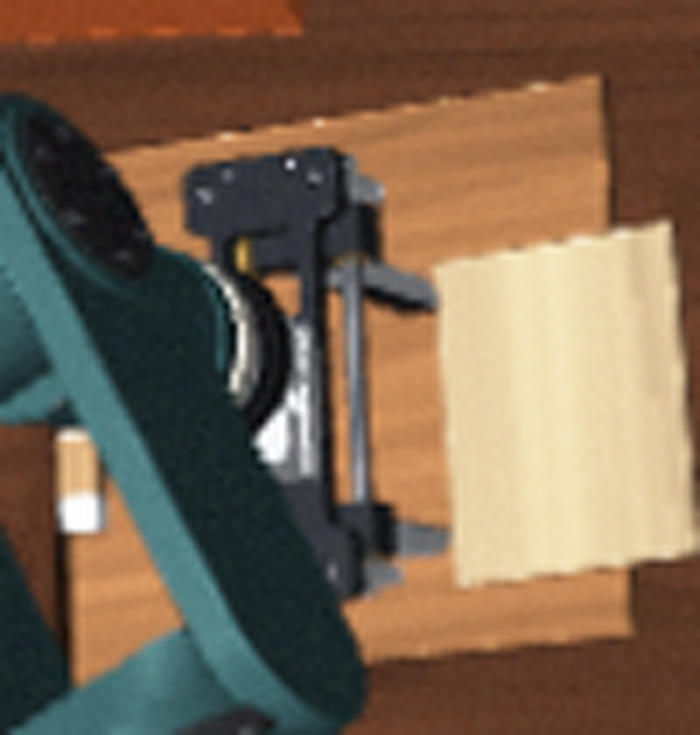

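```bash
cat > pf.py <<'E'
from h import *
from scipy.optimize import least_squares
def panelfit(tag,px,o,k):
    T=load(tag); q0=np.array([(o[0]+(a+.5)/k-.5,o[1]+(b+.5)/k-.5) for a,b in px])
    def pp(q):
        c,s=np.cos(q[2]),np.sin(q[2]); L=np.array([[.055,-.07],[-.055,-.07],[-.055,.07],[.055,.07]])@np.array([[c,s],[-s,c]])+q[:2]
        return np.c_[L,np.full(4,.008)]@BR.T+BT
    p=least_squares(lambda q:(proj(T,pp(q))-q0).ravel(),[.1,0,0]); return p.x,np.round(p.fun,1)
E
python3 -c "
from pf import *
print(panelfit('top3',[(435,268),(667,222),(695,555),(460,587)],(125,130),7))"
```

```text
(array([0.02156015, 0.02295017, 0.03571679]), array([-0.4, -0.4,  0.2,  0.2,  0.5, -0.1, -0.4,  0.3]))
```

play_rows:
  steps:
    - {"x": 0, "y": -0.0035, "z": 0.0005, "rx": 0, "ry": -0.003, "rz": -0.01, "hand": 0.094}
    - {"x": 0, "y": 0, "z": 0, "rx": 0, "ry": 0, "rz": 0, "hand": 0.094}
    - {"x": 0, "y": 0.015, "z": -0.003, "rx": 0, "ry": 0, "rz": 0, "hand": 0.094}
    - {"x": 0, "y": 0.025, "z": 0.03, "rx": 0, "ry": 0, "rz": 0, "hand": 0.094}
    - {"x": 0, "y": 0, "z": 0.05, "rx": 0, "ry": 0, "rz": 0, "hand": 0.094}
    - {"x": 0, "y": 0, "z": 0.06, "rx": 0, "ry": 0, "rz": 0, "hand": 0.094}

```text
time: 4.47
tool_pos: [0.5416, 0.269, 0.2428]
ee_rot: [-1.89, 0.004, 0.03]
wrist_force: [0.5, 0.6, 0.0]
width: 0.0944
```

```bash
python3 - <<'E'
from h import *
o,r=cur(); print('b',w2b(o['tool_pos'])); rep(b2w([.082,.025,.005]),push_rot(0))
snap('top','top4');crop('top4',125,130,225,235,7,'e5')
snap('side','side4');crop('side4',150,160,310,300,5,'e4')
E
```

```text
b [0.07532803 0.02477637 0.14312444]
t 4.47 tcp [0.5416 0.269  0.2428] q [ 0.53  0.33  1.04 -0.29  1.91  0.42] F [0.5 0.6 0. ] w 0.0944
shift [ 0.0011 -0.0363 -0.1334] rotvec [ 0.0047 -0.0038  0.0073]
```

View pics/e5.png

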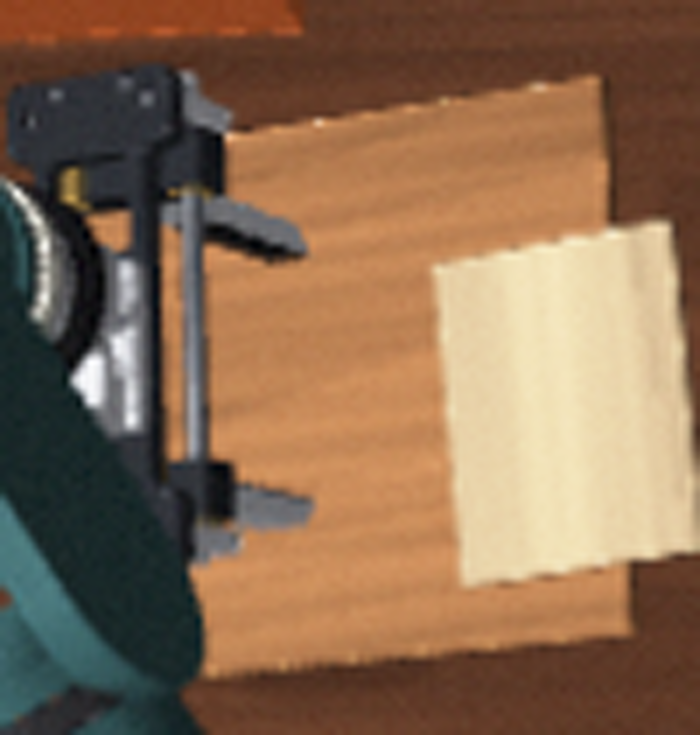

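View pics/e4.png

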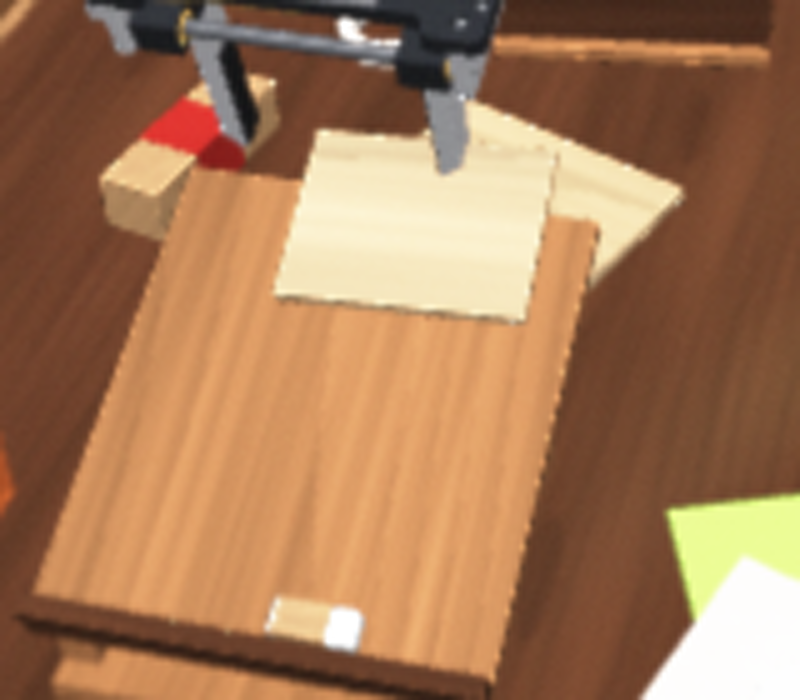

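```bash
python3 -c "
from pf import *
print(panelfit('top4',[(433,268),(668,222),(697,554),(463,587)],(125,130),7))
print(panelfit('side4',[(277,296),(318,130),(557,153),(525,318)],(150,160),5))"; python3 - <<'E'
import sys; sys.path.insert(0,'.')
import os; os.chdir('.')
from h import *
crop('top4',180,155,230,215,12,'e6')
E
```

```text
(array([0.02109202, 0.02289802, 0.04212979]), array([-0.1, -0.3,  0.1,  0. ,  0.5, -0.1, -0.5,  0.3]))
(array([0.01978887, 0.02209197, 0.05549234]), array([-0.7, -0.2, -0. ,  0.2,  0.2, -0.5,  0.4,  0.4]))
```

View pics/e6.png

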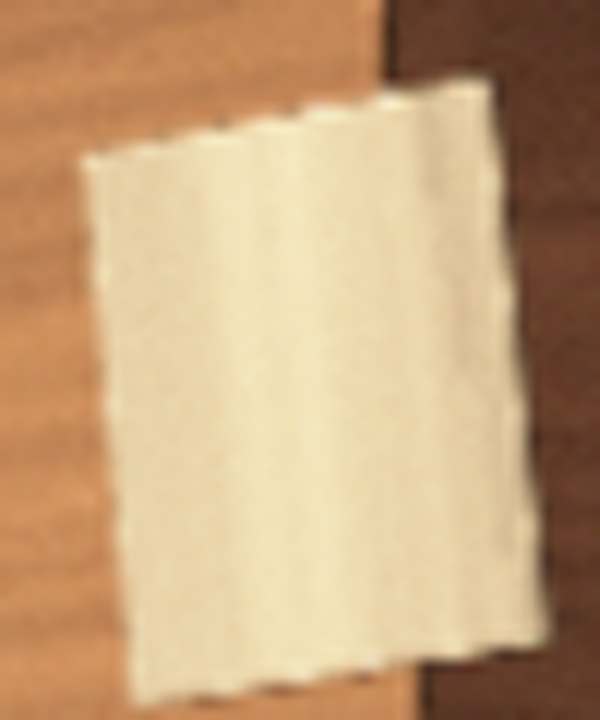

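```bash
python3 - <<'E'
from h import *
for p in ([.105,.025,.03],[.105,.025,.005],[.077,.025,.003]): rep(b2w(p),push_rot(-.01))
E
```

```text
t 4.58 tcp [0.5447 0.2703 0.2522] q [ 0.53  0.33  1.03 -0.3   1.91  0.42] F [ 0.4 -0.2  1.2] w 0.0945
shift [-0.0032 -0.008  -0.1261] rotvec [-0.004   0.0103 -0.0013]
t 4.58 tcp [0.5447 0.2703 0.2522] q [ 0.53  0.33  1.03 -0.3   1.91  0.42] F [ 0.4 -0.2  1.2] w 0.0945
shift [-0.0029 -0.0157 -0.1499] rotvec [-0.004   0.0103 -0.0013]
t 4.58 tcp [0.5447 0.2703 0.2522] q [ 0.53  0.33  1.03 -0.3   1.91  0.42] F [ 0.4 -0.2  1.2] w 0.0945
shift [-0.0018 -0.043  -0.1431] rotvec [-0.004   0.0103 -0.0013]
```

play_rows:
  steps:
    - {"x": -0.003, "y": 0, "z": -0.06, "rx": -0.004, "ry": 0.01, "rz": -0.001, "hand": 0.094}
    - {"x": 0, "y": -0.004, "z": -0.06, "rx": 0, "ry": 0, "rz": 0, "hand": 0.094}
    - {"x": 0, "y": -0.012, "z": -0.03, "rx": 0, "ry": 0, "rz": 0, "hand": 0.094}
    - {"x": 0, "y": -0.008, "z": 0.0015, "rx": 0, "ry": 0, "rz": 0, "hand": 0.094}
    - {"x": 0, "y": -0.007, "z": 0.002, "rx": 0, "ry": 0, "rz": 0, "hand": 0.094}
    - {"x": 0, "y": -0.007, "z": 0.0015, "rx": 0, "ry": 0, "rz": 0, "hand": 0.094}
    - {"x": 0, "y": -0.005, "z": 0.001, "rx": 0, "ry": 0, "rz": 0, "hand": 0.094}
    - {"x": 0, "y": 0, "z": 0, "rx": 0, "ry": 0, "rz": 0, "hand": 0.094}

```text
time: 5.58
tool_pos: [0.5413, 0.2343, 0.1037]
ee_rot: [-1.874, -0.0, 0.035]
wrist_force: [-1.6, 16.7, 12.7]
width: 0.0939
```

```bash
python3 - <<'E'
from h import *
o,r=cur(); print('b',w2b(o['tool_pos'])); rep(b2w([.077,.025,.003]),push_rot(-.01))
snap('top','top5');crop('top5',170,150,232,220,11,'f5')
E
```

```text
b [8.53453246e-02 2.63768006e-02 7.01500617e-05]
t 5.58 tcp [0.5413 0.2343 0.1037] q [ 0.47  0.32  1.33 -0.27  1.62  0.44] F [-1.6 16.7 12.7] w 0.0939
shift [ 0.0016 -0.007   0.0054] rotvec [-0.0109 -0.0034 -0.0072]
```

View pics/f5.png

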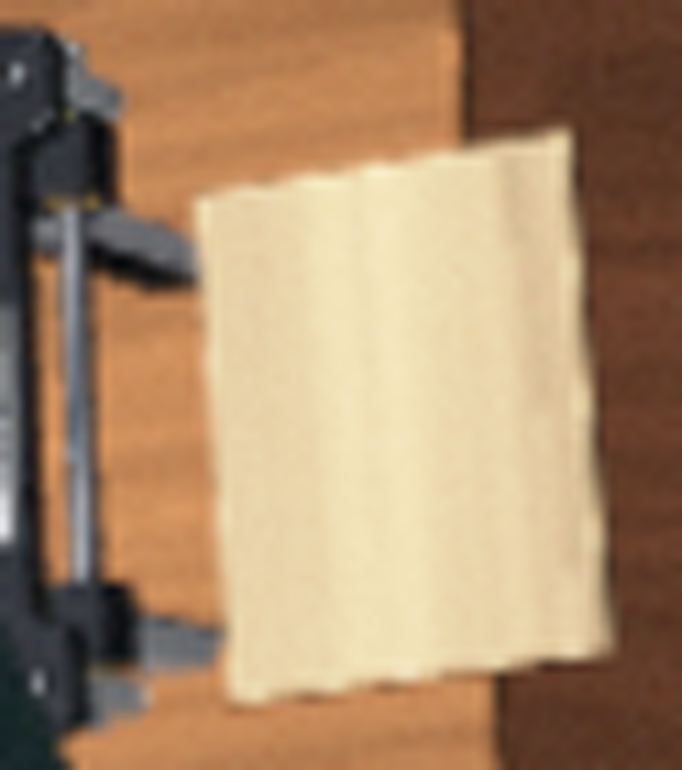

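play_rows:
  steps:
    - {"x": 0, "y": 0.001, "z": 0.004, "rx": 0, "ry": 0, "rz": 0, "hand": 0.094}
    - {"x": 0, "y": -0.004, "z": 0.0013, "rx": 0, "ry": 0, "rz": 0, "hand": 0.094}
    - {"x": 0, "y": -0.003, "z": 0.001, "rx": 0, "ry": 0, "rz": 0, "hand": 0.094}
    - {"x": 0, "y": 0, "z": 0, "rx": 0, "ry": 0, "rz": 0, "hand": 0.094}

```text
time: 6.12
tool_pos: [0.5402, 0.2239, 0.1074]
ee_rot: [-1.883, 0.005, 0.033]
wrist_force: [-0.6, 9.2, 6.9]
width: 0.094
```

```bash
python3 - <<'E'
from h import *
o,r=cur(); print('b',w2b(o['tool_pos'])); rep(b2w([.079,.025,.003]),push_rot(-.01))
snap('top','top6');crop('top6',170,150,232,220,11,'f6')
E
```

```text
b [0.07437624 0.02787941 0.00041468]
t 6.12 tcp [0.5402 0.2239 0.1074] q [ 0.46  0.31  1.33 -0.28  1.63  0.43] F [-0.6  9.2  6.9] w 0.094
shift [0.0027 0.0053 0.001 ] rotvec [-0.0021 -0.0085 -0.0045]
```

View pics/f6.png

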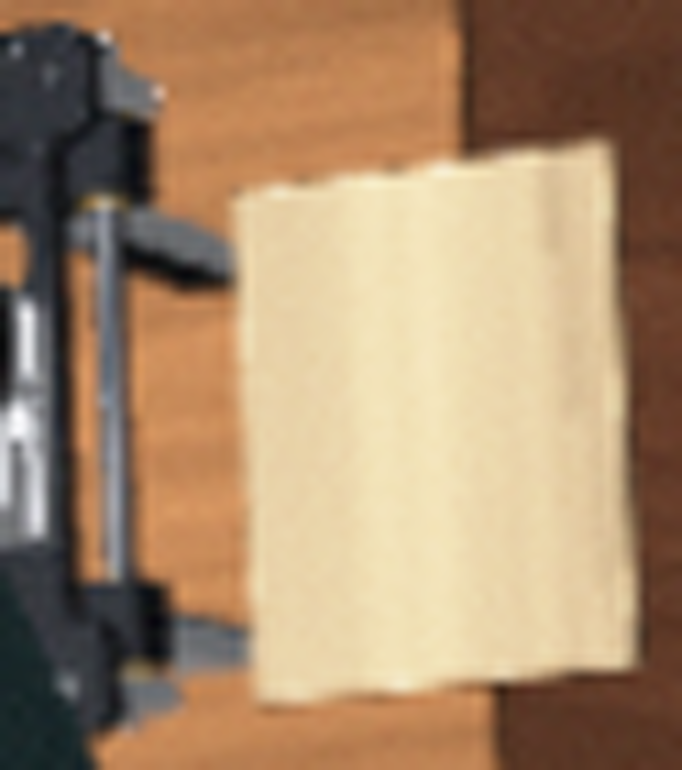

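```bash
python3 -c "
from pf import *
print(panelfit('top6',[(236,194),(612,143),(636,665),(260,701)],(170,150),11))"
```

```text
(array([ 0.00884429,  0.02557593, -0.00539076]), array([-0. , -0.2, -0. , -0.2,  0.3,  0.1, -0.3,  0.3]))
```

play_rows:
  steps:
    - {"x": 0, "y": 0.016, "z": -0.003, "rx": 0, "ry": 0, "rz": 0, "hand": 0.094}
    - {"x": 0, "y": 0.02, "z": 0.02, "rx": 0, "ry": 0, "rz": 0, "hand": 0.094}
    - {"x": 0, "y": 0, "z": 0.06, "rx": 0, "ry": 0, "rz": 0, "hand": 0.094}
    - {"x": 0, "y": 0, "z": 0.06, "rx": 0, "ry": 0, "rz": 0, "hand": 0.094}
    - {"x": 0, "y": 0, "z": 0.06, "rx": 0, "ry": 0, "rz": 0, "hand": 0.094}

```text
time: 6.8
tool_pos: [0.5392, 0.2566, 0.3033]
ee_rot: [-1.892, 0.012, 0.029]
wrist_force: [0.2, -0.2, 1.1]
width: 0.0941
```

```bash
cat > kin.py <<'E'
from h import *
from scipy.optimize import least_squares
def wr(q): return R.from_euler('z',q[0])*R.from_euler('y',q[1]+q[2])*R.from_euler('z',q[3])*R.from_euler('y',q[4])*R.from_euler('z',q[5])
C=R.from_matrix(np.array([[-1,0,0],[0,0,1],[0,1,0]]).T.astype(float))
# local axes: tool x=-x, tool y=z, tool z=y
C=R.from_matrix(np.c_[[-1,0,0],[0,0,1],[0,1,0]].astype(float))
def rot(q): return wr(q)*C
def pos(q,k):
    a,h,L2,L3,e,d=k; t=q[1]+q[2]
    r=a+L2*np.sin(q[1])+L3*np.sin(t)+e*np.cos(t); z=h+L2*np.cos(q[1])+L3*np.cos(t)-e*np.sin(t)
    return R.from_euler('z',q[0]).apply([r,0,z])+d*rot(q).apply([0,1,0])
D=[([.1294,.5341,.2044],[1.2299,.0879,1.3721,0,1.6836,-.1031]),([.5308,.3456,.2049],[.63,.42,1,-.28,1.89,.38]),([.5279,.3315,.0752],[.62,.45,1.22,-.26,1.65,.42]),
([.5435,.256,.1046],[.51,.35,1.29,-.28,1.64,.47]),([.5449,.2359,.1099],[.48,.32,1.31,-.28,1.63,.44]),([.5416,.269,.2428],[.53,.33,1.04,-.29,1.91,.42]),([.5402,.2239,.1074],[.46,.31,1.33,-.28,1.63,.43])]
def addD(): 
    o=robot.get_obs(); return D+[(o['tool_pos'],o['joint_positions'])]
def fitk(D,k0=[0.05,.4,.4,.4,0,.3]):
    s=least_squares(lambda k:np.r_[np.concatenate([pos(q,k)-p for p,q in D]),1e-3*(np.array(k)-k0)],k0); return s.x,s.fun
def ik(p,r,k,q0):
    lo=np.array([-3.1,-.76,.27,-1.08,.17,-2.57]);hi=np.array([3.1,2.03,2.55,4.22,2.65,2.57])
    s=least_squares(lambda q:np.r_[pos(q,k)-p,.3*(rot(q)*r.inv()).as_rotvec()],q0,bounds=(lo,hi)); return s.x,np.abs(s.fun).max()
E
python3 - <<'E'
from kin import *
o,r=cur(); q=o['joint_positions']; print('rot err',(rot(q)*r.inv()).as_rotvec())
D2=addD(); k,f=fitk(D2); print(np.round(k,3),np.abs(f).max()); np.save('k.npy',k)
rep(b2w([.1,.025,.2]),push_rot(0))
for s in (1,-1):
    x=s*BR[:,2]; y=BR[:,0]; tr=R.from_matrix(np.c_[x,y,np.cross(x,y)])
    for p in ([-.03,.025,.004],[-.10,.025,.004]):
        for q0 in (q,[0,.2,1.3,1.5,1.5,1.5],[0,.2,1.3,1.5,1.5,-1.5]):
            print(s,p,*[np.round(a,3) for a in ik(b2w(p),tr,k,q0)])
    print((tr*r.inv()).as_rotvec())
E
```

```text
rot err [-8.85142654e-16 -3.38271078e-16 -2.74086309e-16]
[0.001 0.043 0.341 0.508 0.087 0.146] 0.052728311335092176
t 6.8 tcp [0.5392 0.2566 0.3033] q [ 0.51  0.33  0.93 -0.31  2.03  0.36] F [ 0.2 -0.2  1.1] w 0.0941
shift [ 0.0006  0.0534 -0.014 ] rotvec [ 0.007  -0.0117  0.0087]
1 [-0.03, 0.025, 0.004] [-0.023  0.212  1.564  1.251  1.564 -1.784] 0.0
1 [-0.03, 0.025, 0.004] [-0.023  0.212  1.564  1.251  1.564 -1.784] 0.0
1 [-0.03, 0.025, 0.004] [-0.023  0.212  1.564  1.251  1.564 -1.784] 0.0
1 [-0.1, 0.025, 0.004] [-0.142  0.212  1.519  1.23   1.69  -1.78 ] 0.0
1 [-0.1, 0.025, 0.004] [-0.142  0.212  1.519  1.23   1.69  -1.78 ] 0.0
1 [-0.1, 0.025, 0.004] [-0.142  0.212  1.519  1.23   1.69  -1.78 ] 0.0
[ 1.25081907 -0.73959242  1.52844957]
-1 [-0.03, 0.025, 0.004] [-0.023  0.212  1.564  1.251  1.564  1.357] 0.0
-1 [-0.03, 0.025, 0.004] [-0.023  0.212  1.564  1.251  1.564  1.357] 0.0
-1 [-0.03, 0.025, 0.004] [-0.023  0.212  1.564  1.251  1.564  1.357] 0.0
-1 [-0.1, 0.025, 0.004] [-0.142  0.212  1.519  1.23   1.69   1.362] 0.0
-1 [-0.1, 0.025, 0.004] [-0.142  0.212  1.519  1.23   1.69   1.362] 0.0
-1 [-0.1, 0.025, 0.004] [-0.142  0.212  1.519  1.23   1.69   1.362] 0.0
[ 1.17653709  0.80257102 -1.52609413]
```

```bash
python3 - <<'E'
from kin import *
D2=addD(); rng=np.random.default_rng(0); best=None
A=[];b=[]
# linear in k
for p,q in D2:
    p0=pos(q,np.zeros(6)); A.append(np.c_[tuple(pos(q,e)-p0 for e in np.eye(6))]); b.append(np.array(p)-p0)
A=np.vstack(A);b=np.concatenate(b); k,_,rk,sv=np.linalg.lstsq(A,b,rcond=None); print(k,sv); print(np.round((A@k-b).reshape(-1,3),3))
E
```

```text
[0.00082197 0.04320794 0.34088861 0.50781494 0.0867913  0.14602175] [5.59472782 4.0072556  0.64355342 0.32327699 0.28820575 0.19796865]
[[ 0.053 -0.021  0.002]
 [ 0.001 -0.006  0.001]
 [-0.001 -0.001 -0.001]
 [-0.001  0.001 -0.002]
 [-0.     0.002  0.001]
 [ 0.     0.003  0.   ]
 [ 0.004  0.001 -0.   ]
 [ 0.001  0.    -0.002]]
```

```bash
sed -i 's/a,h,L2,L3,e,d=k;/a,h,L2,L3,e,d,c=k;/; s/apply(\[r,0,z\])/apply([r,c,z])/' kin.py; python3 - <<'E'
from kin import *
D2=addD()
A=[];b=[]
for p,q in D2:
    p0=pos(q,np.zeros(7)); A.append(np.c_[tuple(pos(q,e)-p0 for e in np.eye(7))]); b.append(np.array(p)-p0)
A=np.vstack(A);b=np.concatenate(b); k,_,rk,sv=np.linalg.lstsq(A,b,rcond=None); print(k,sv); print(np.round((A@k-b).reshape(-1,3),3)); np.save('k.npy',k)
o,r=cur(); q=o['joint_positions']
x=-BR[:,2]; y=BR[:,0]; tr=R.from_matrix(np.c_[x,y,np.cross(x,y)])
for p in ([-.03,.025,.004],[.03,.025,.004],[-.15,.025,.004],[-.12,.025,.15],[-.12,.025,.2]):
    print(p,b2w(p),*[np.round(a,3) for a in ik(b2w(p),tr,k,q)])
E
```

```text
[-0.00395208  0.15254597  0.45140809  0.5032702   0.10151621  0.35359312
  0.0562221 ] [5.59806905 4.0075151  2.88103009 0.37382255 0.29129165 0.1991438
 0.1919867 ]
[[ 0.    -0.    -0.001]
 [ 0.001 -0.003 -0.001]
 [-0.002  0.002 -0.003]
 [-0.001 -0.    -0.001]
 [ 0.001  0.001  0.003]
 [-0.001  0.003  0.001]
 [ 0.002 -0.001  0.002]
 [ 0.001 -0.001 -0.   ]]
[-0.03, 0.025, 0.004] [0.54671906 0.12595402 0.14307474] [-0.454  0.433  1.587  1.057  1.844  0.97 ] 0.0
[0.03, 0.025, 0.004] [0.54457757 0.18297721 0.12453372] [-0.366  0.424  1.646  1.096  1.751  0.963] 0.0
[-0.15, 0.025, 0.004] [0.55100202 0.01190763 0.18015678] [-0.608  0.485  1.423  1.006  2.024  0.994] 0.0
[-0.12, 0.025, 0.15] [0.54823814 0.08550393 0.30974052] [-0.512  0.292  1.409  1.142  2.04   1.248] 0.0
[-0.12, 0.025, 0.2] [0.5476583  0.10094389 0.35729334] [-0.49   0.248  1.367  1.189  2.054  1.346] 0.0
```

```bash
cat >> kin.py <<'E'
try: KK=np.load('k.npy')
except Exception: KK=None
def grasp_rot():
    x=-BR[:,2]; y=BR[:,0]; return R.from_matrix(np.c_[x,y,np.cross(x,y)])
E
python3 - <<'E'
from kin import *
rep(b2w([-.07,.025,.18]),grasp_rot())
o,r=cur(); rv=(grasp_rot()*r.inv()).as_rotvec(); d=b2w([-.07,.025,.18])-o['tool_pos']; print(np.linalg.norm(rv),rv/16,d/16)
q=o['joint_positions']
for i in range(1,17):
    q,e=ik(o['tool_pos']+d*i/16,R.from_rotvec(rv*i/16)*r,KK,q); print(np.round(q,2),round(e,4), np.round(o['tool_pos']+d*i/16-.0970*(R.from_rotvec(rv*i/16)*r).apply([0,1,0]),3))
s=load('top0'); C=cloud(s); print('cup',C[137,381],C[130,385], 'low wrist',b2w([-.07,.025,.004])-.353*BR[:,0])
E
```

```text
t 6.8 tcp [0.5392 0.2566 0.3033] q [ 0.51  0.33  0.93 -0.31  2.03  0.36] F [ 0.2 -0.2  1.1] w 0.0941
shift [ 0.0069 -0.1143  0.0196] rotvec [ 1.1765  0.8026 -1.5261]
2.087420197879543 [ 0.07353357  0.05016069 -0.09538088] [ 0.0004333  -0.00714554  0.00122254]
[ 0.45  0.34  0.9  -0.21  2.07  0.42] 0.0 [0.547 0.273 0.398]
[ 0.38  0.35  0.87 -0.11  2.11  0.48] 0.0 [0.554 0.258 0.4  ]
[ 0.32  0.36  0.86 -0.    2.14  0.54] 0.0 [0.56  0.242 0.402]
[0.25 0.37 0.85 0.1  2.16 0.61] 0.0 [0.566 0.226 0.402]
[0.19 0.37 0.86 0.21 2.18 0.68] 0.0 [0.57  0.209 0.401]
[0.12 0.37 0.88 0.32 2.18 0.76] 0.0 [0.574 0.193 0.4  ]
[0.06 0.37 0.91 0.42 2.18 0.83] 0.0 [0.576 0.176 0.397]
[-0.    0.36  0.94  0.52  2.17  0.89] 0.0 [0.577 0.159 0.394]
[-0.07  0.35  0.99  0.62  2.16  0.96] 0.0 [0.577 0.143 0.391]
[-0.12  0.34  1.04  0.71  2.14  1.01] 0.0 [0.576 0.127 0.386]
[-0.18  0.33  1.1   0.8   2.12  1.07] 0.0 [0.574 0.112 0.381]
[-0.23  0.31  1.16  0.88  2.09  1.12] 0.0 [0.571 0.098 0.376]
[-0.29  0.3   1.23  0.96  2.06  1.17] 0.0 [0.567 0.084 0.37 ]
[-0.34  0.28  1.3   1.03  2.03  1.21] 0.0 [0.562 0.072 0.364]
[-0.38  0.26  1.38  1.1   2.    1.26] 0.0 [0.556 0.06  0.359]
[-0.43  0.23  1.45  1.17  1.97  1.3 ] 0.0 [0.55  0.05  0.353]
cup [ 0.71952522 -0.38968327  0.00771848] [ 0.73078004 -0.39213344  0.05102681] low wrist [ 0.56074577 -0.2475479   0.26451841]
```

play_rows:
  steps:
    - {"x": 0.0005, "y": -0.0082, "z": 0.0014, "rx": 0.084, "ry": 0.0573, "rz": -0.109, "hand": 0.094}
    - {"x": 0.0005, "y": -0.0082, "z": 0.0014, "rx": 0.084, "ry": 0.0573, "rz": -0.109, "hand": 0.094}
    - {"x": 0.0005, "y": -0.0082, "z": 0.0014, "rx": 0.084, "ry": 0.0573, "rz": -0.109, "hand": 0.094}
    - {"x": 0.0005, "y": -0.0082, "z": 0.0014, "rx": 0.084, "ry": 0.0573, "rz": -0.109, "hand": 0.094}
    - {"x": 0.0005, "y": -0.0082, "z": 0.0014, "rx": 0.084, "ry": 0.0573, "rz": -0.109, "hand": 0.094}
    - {"x": 0.0005, "y": -0.0082, "z": 0.0014, "rx": 0.084, "ry": 0.0573, "rz": -0.109, "hand": 0.094}
    - {"x": 0.0005, "y": -0.0082, "z": 0.0014, "rx": 0.084, "ry": 0.0573, "rz": -0.109, "hand": 0.094}

```text
time: 7.68
tool_pos: [0.5433, 0.199, 0.3115]
ee_rot: [-1.449, 0.568, -0.642]
wrist_force: [-0.2, 0.3, 0.0]
width: 0.0941
```

play_rows:
  steps:
    - {"x": 0.0005, "y": -0.0082, "z": 0.0014, "rx": 0.084, "ry": 0.0573, "rz": -0.109, "hand": 0.094}
    - {"x": 0.0005, "y": -0.0082, "z": 0.0014, "rx": 0.084, "ry": 0.0573, "rz": -0.109, "hand": 0.094}
    - {"x": 0.0005, "y": -0.0082, "z": 0.0014, "rx": 0.084, "ry": 0.0573, "rz": -0.109, "hand": 0.094}
    - {"x": 0.0005, "y": -0.0082, "z": 0.0014, "rx": 0.084, "ry": 0.0573, "rz": -0.109, "hand": 0.094}
    - {"x": 0.0005, "y": -0.0082, "z": 0.0014, "rx": 0.084, "ry": 0.0573, "rz": -0.109, "hand": 0.094}
    - {"x": 0.0005, "y": -0.0082, "z": 0.0014, "rx": 0.084, "ry": 0.0573, "rz": -0.109, "hand": 0.094}
    - {"x": 0.0005, "y": -0.0082, "z": 0.0014, "rx": 0.084, "ry": 0.0573, "rz": -0.109, "hand": 0.094}

```text
time: 8.55
tool_pos: [0.5466, 0.1416, 0.3213]
ee_rot: [-1.596, 1.255, -1.564]
wrist_force: [0.8, 0.6, 1.1]
width: 0.0937
```

```bash
python3 - <<'E'
from kin import *
rep(b2w([-.07,.025,.18]),grasp_rot())
rep(b2w([-.07,.025,.004]),grasp_rot())
snap('side','side7');crop('side7',120,100,370,290,3,'g1')
E
```

```text
t 8.55 tcp [0.5466 0.1416 0.3213] q [-0.43  0.23  1.46  1.17  1.96  1.3 ] F [0.8 0.6 1.1] w 0.0937
shift [-0.0005  0.0006  0.0016] rotvec [ 0.0017 -0.0077  0.0067]
t 8.55 tcp [0.5466 0.1416 0.3213] q [-0.43  0.23  1.46  1.17  1.96  1.3 ] F [0.8 0.6 1.1] w 0.0937
shift [ 0.0016 -0.0537 -0.1658] rotvec [ 0.0017 -0.0077  0.0067]
```

View pics/g1.png

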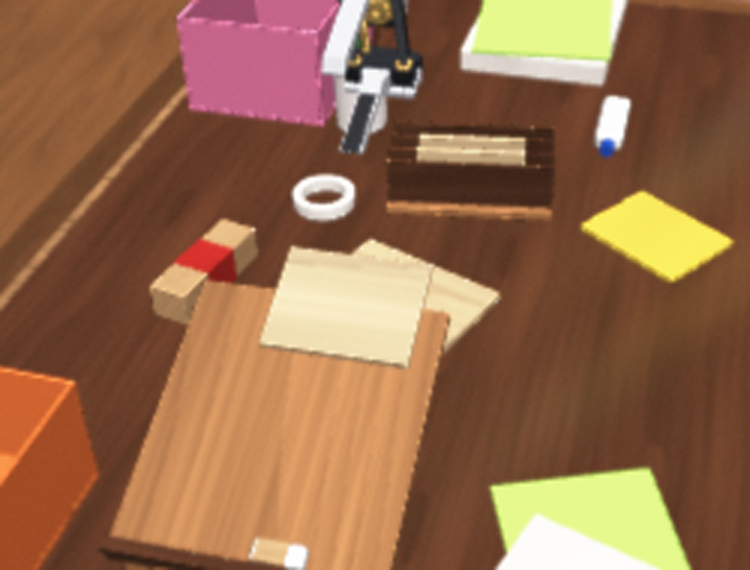

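play_rows:
  steps:
    - {"x": 0.0004, "y": -0.0134, "z": -0.0415, "rx": 0.001, "ry": -0.004, "rz": 0.003, "hand": 0.094}
    - {"x": 0.0004, "y": -0.0134, "z": -0.0415, "rx": 0.001, "ry": -0.004, "rz": 0.003, "hand": 0.094}
    - {"x": 0.0004, "y": -0.0134, "z": -0.0415, "rx": 0, "ry": 0, "rz": 0, "hand": 0.094}
    - {"x": 0.0004, "y": -0.0134, "z": -0.0415, "rx": 0, "ry": 0, "rz": 0, "hand": 0.094}
    - {"x": 0, "y": 0, "z": 0, "rx": 0, "ry": 0, "rz": 0, "hand": 0.094}

```text
time: 9.22
tool_pos: [0.5469, 0.0891, 0.1539]
ee_rot: [-1.575, 1.257, -1.533]
wrist_force: [-0.7, 0.3, -0.2]
width: 0.0943
```

```bash
python3 - <<'E'
from pf import *
from kin import *
print(panelfit('side7',[(261,346),(290,247),(433,265),(407,366)],(120,100),3))
print(w2b(robot.get_obs()['tool_pos']))
rep(b2w([-.012,.025,.004]),grasp_rot())
snap('side','side8');crop('side8',180,150,300,250,6,'g2');snap('top','top8');crop('top8',150,120,300,240,5,'g3')
E
```

```text
(array([0.00999154, 0.02572145, 0.00737052]), array([-0.7, -0.4,  0.1,  0.3, -0.1,  0.1,  0.6, -0.1]))
[-0.06837452  0.02616404  0.00292836]
t 9.22 tcp [0.5469 0.0891 0.1539] q [-0.5   0.45  1.54  1.04  1.9   0.97] F [-0.7  0.3 -0.2] w 0.0943
shift [-0.0009  0.054  -0.0164] rotvec [ 0.     -0.0012 -0.0037]
```

View pics/g2.png

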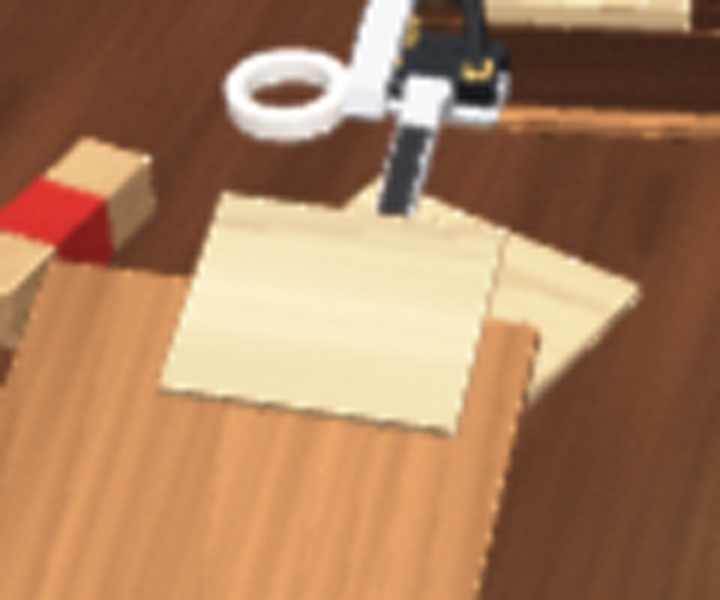

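View pics/g3.png

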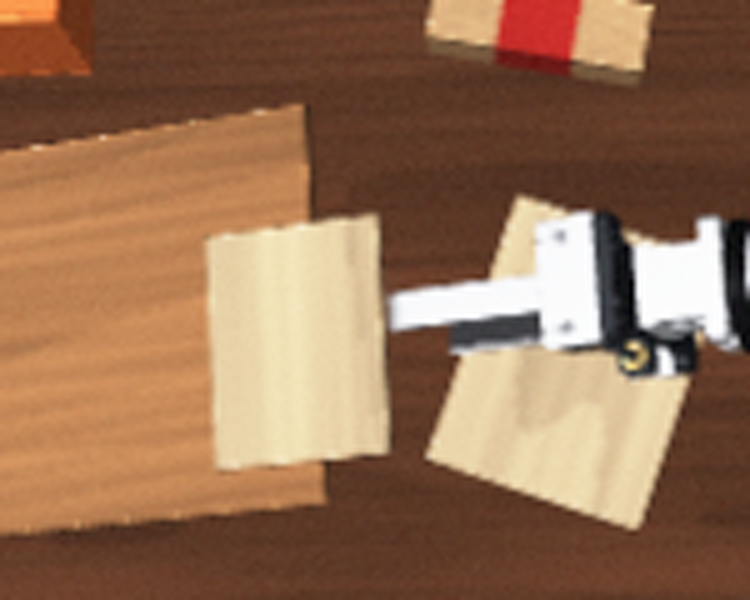

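play_rows:
  steps:
    - {"x": -0.0003, "y": 0.0135, "z": -0.0041, "rx": 0, "ry": 0, "rz": -0.002, "hand": 0.094}
    - {"x": -0.0003, "y": 0.0135, "z": -0.0041, "rx": 0, "ry": 0, "rz": -0.002, "hand": 0.094}
    - {"x": -0.0003, "y": 0.0135, "z": -0.0041, "rx": 0, "ry": 0, "rz": 0, "hand": 0.08}
    - {"x": 0, "y": 0.0135, "z": -0.0041, "rx": 0, "ry": 0, "rz": 0, "hand": 0.06}
    - {"x": 0, "y": 0, "z": 0, "rx": 0, "ry": 0, "rz": 0, "hand": 0.03}
    - {"x": 0, "y": 0, "z": 0, "rx": 0, "ry": 0, "rz": 0, "hand": 0.03}

```text
time: 10.07
tool_pos: [0.5477, 0.1428, 0.1414]
ee_rot: [-1.542, 1.253, -1.507]
wrist_force: [0.7, 0.0, 0.1]
width: 0.0573
```

```bash
python3 - <<'E'
from kin import *
print(w2b(robot.get_obs()['tool_pos']))
rep(b2w([-.012,.025,.004]),grasp_rot())
snap('side','side9');crop('side9',180,150,300,250,6,'g4')
E
```

```text
[-0.01350194  0.02336958  0.007567  ]
t 10.07 tcp [0.5477 0.1428 0.1414] q [-0.42  0.42  1.61  1.07  1.81  0.97] F [0.7 0.  0.1] w 0.0573
shift [-0.0016  0.0003 -0.0039] rotvec [0.0036 0.009  0.001 ]
```

View pics/g4.png

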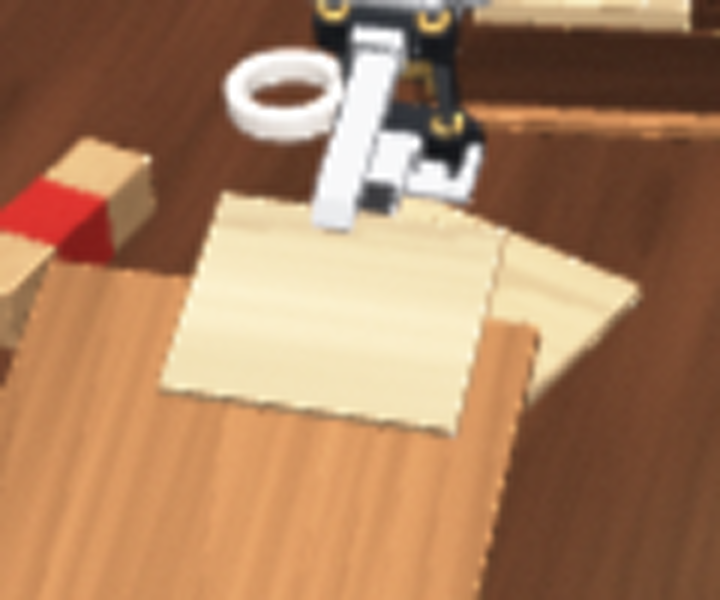

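play_rows:
  steps:
    - {"x": -0.001, "y": 0, "z": -0.003, "rx": 0.003, "ry": 0.008, "rz": 0, "hand": 0.03}
    - {"x": 0, "y": 0, "z": 0, "rx": 0, "ry": 0, "rz": 0, "hand": 0.03}
    - {"x": 0, "y": 0, "z": 0, "rx": 0, "ry": 0, "rz": 0, "hand": 0.02}

```text
time: 10.5
tool_pos: [0.5468, 0.1425, 0.1382]
ee_rot: [-1.569, 1.256, -1.533]
wrist_force: [-0.2, -0.0, -0.5]
width: 0.0239
```

```bash
python3 - <<'E'
from kin import *
print(w2b(robot.get_obs()['tool_pos']))
rep(b2w([-.012,.025,.004]),grasp_rot())
E
```

```text
[-0.01277252  0.02433411  0.00448268]
t 10.5 tcp [0.5468 0.1425 0.1382] q [-0.42  0.43  1.61  1.07  1.81  0.97] F [-0.2 -0.  -0.5] w 0.0239
shift [-0.0007  0.0006 -0.0007] rotvec [0.0005 0.0006 0.0016]
```

play_rows:
  steps:
    - {"x": 0, "y": 0, "z": 0, "rx": 0, "ry": 0, "rz": 0, "hand": 0.012}
    - {"x": 0, "y": 0, "z": 0, "rx": 0, "ry": 0, "rz": 0, "hand": 0.004}
    - {"x": 0, "y": 0, "z": 0, "rx": 0, "ry": 0, "rz": 0, "hand": 0}
    - {"x": 0, "y": 0, "z": 0, "rx": 0, "ry": 0, "rz": 0, "hand": 0}

```text
time: 11.0
tool_pos: [0.5466, 0.1427, 0.1381]
ee_rot: [-1.569, 1.256, -1.533]
wrist_force: [0.6, 1.0, -1.5]
width: 0.0077
```

```bash
python3 - <<'E'
from kin import *
print(w2b(robot.get_obs()['tool_pos']))
rep(b2w([-.012,.025,.004]),grasp_rot())
snap('side','side10');crop('side10',180,150,300,250,6,'g6')
E
```

```text
[-0.01250244  0.02447233  0.00441688]
t 11.0 tcp [0.5466 0.1427 0.1381] q [-0.42  0.43  1.61  1.07  1.81  0.97] F [ 0.6  1.  -1.5] w 0.0077
shift [-0.0005  0.0003 -0.0006] rotvec [0.0009 0.0005 0.0012]
```

View pics/g6.png

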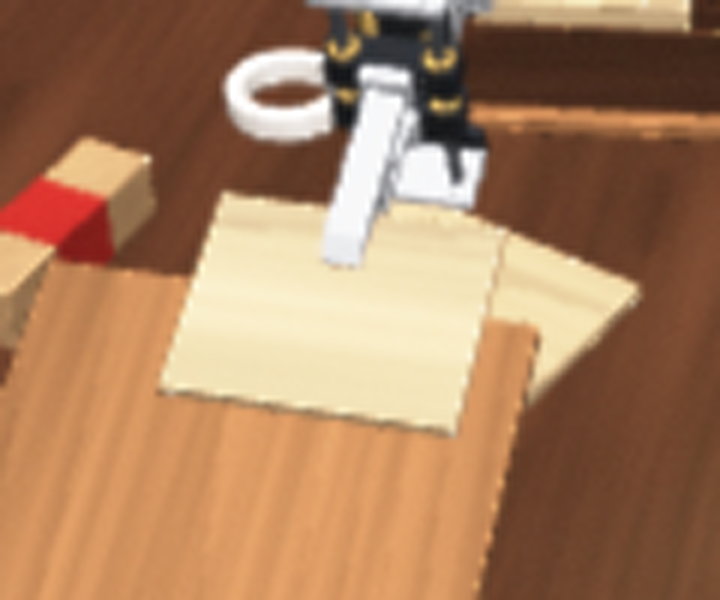

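play_rows:
  steps:
    - {"x": 0, "y": 0.005, "z": 0.015, "rx": 0, "ry": 0, "rz": 0, "hand": 0}
    - {"x": 0, "y": 0, "z": 0.03, "rx": 0, "ry": 0, "rz": 0, "hand": 0}
    - {"x": 0, "y": 0, "z": 0.04, "rx": 0, "ry": 0, "rz": 0, "hand": 0}
    - {"x": 0, "y": 0, "z": 0.04, "rx": 0, "ry": 0, "rz": 0, "hand": 0}
    - {"x": 0, "y": 0, "z": 0.04, "rx": 0, "ry": 0, "rz": 0, "hand": 0}

```text
time: 11.68
tool_pos: [0.5461, 0.1482, 0.3058]
ee_rot: [-1.565, 1.256, -1.528]
wrist_force: [0.7, -0.2, -1.0]
width: 0.0082
```

```bash
cat > rk.py <<'E'
from h import *
def rr(q,L):
    c,s=np.cos(q[2]),np.sin(q[2]); L=np.array(L,float); return np.c_[L[:,:2]@np.array([[c,s],[-s,c]])+q[:2],L[:,2]]
def overlay(tag,o,k,w,q,out):
    s=load(tag); im=cv2.imread(f'pics/{tag}.png')[o[1]:o[1]+w[1],o[0]:o[0]+w[0]]; im=cv2.resize(im,None,fx=k,fy=k,interpolation=cv2.INTER_CUBIC)
    def poly(L,col):
        P=proj(s,rr(q,L)); P=(P-np.array(o)+.5)*k-.5; cv2.polylines(im,[np.round(P).astype(int)],True,col,1)
    B=lambda x0,x1,y,z:[[x0,-y,z],[x1,-y,z],[x1,y,z],[x0,y,z]]
    poly(B(-.06,.06,.1,.01),(0,255,255)); poly(B(-.06,.06,.1,0),(0,120,255))
    for x in(-.045,-.015,.015,.045): poly(B(x-.003,x+.003,.1,.068),(0,255,0))
    for x in(-.03,0): poly(B(x-.004,x+.004,.065,.077),(255,0,255))
    cv2.imwrite(f'pics/{out}.png',im)
E
python3 - <<'E'
from rk import *
rep(np.zeros(3),R.identity())
q=[ 0.51764499,-0.24328568,-1.41782771]
overlay('top0',(305,155),8,(75,85),q,'r1'); overlay('side0',(240,130),9,(72,48),q,'r2')
E
```

```text
t 11.68 tcp [0.5461 0.1482 0.3058] q [-0.42  0.24  1.48  1.16  1.94  1.27] F [ 0.7 -0.2 -1. ] w 0.0082
shift [-0.5461 -0.1482 -0.3058] rotvec [ 0.2756 -1.5487  0.2181]
```

View pics/r1.png

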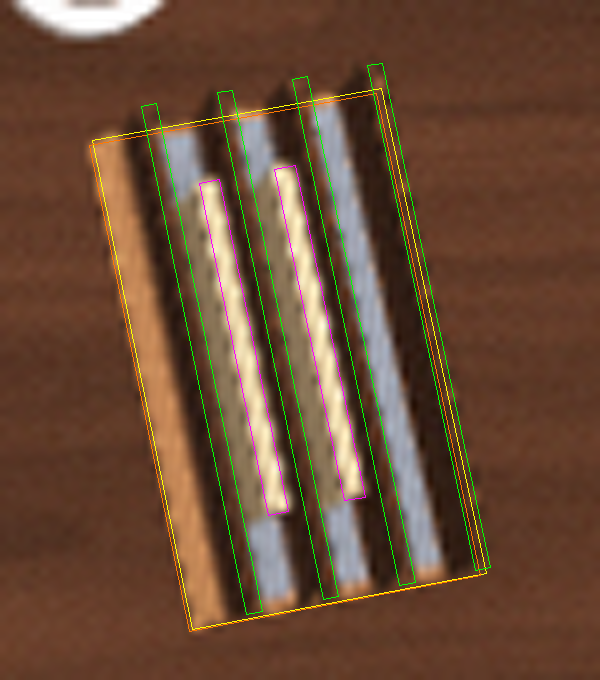

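View pics/r2.png

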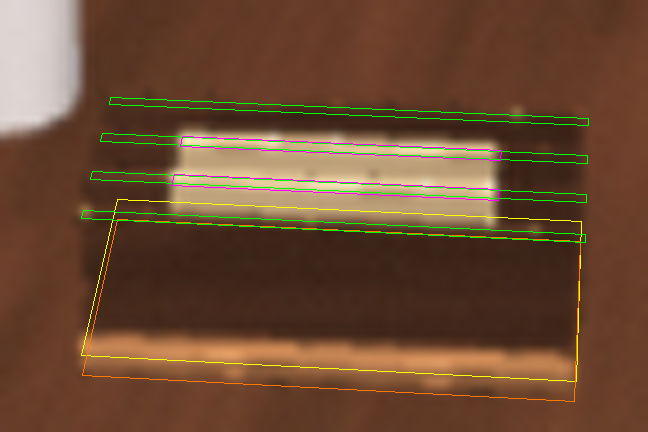

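```bash
cat >> rk.py <<'E'
RY=-1.418
def place_rot():
    a=np.array([np.cos(RY),np.sin(RY),0]) # rack x axis
    y=np.array([0,0,-1.]); return R.from_matrix(np.c_[a,y,np.cross(a,y)])
BAY=np.array([.522,-.2735,0])
E
python3 - <<'E'
from kin import *
from rk import *
tp=BAY+[0,0,.30]; rep(tp,place_rot()); o,r=cur(); rv=(place_rot()*r.inv()).as_rotvec(); d=tp-o['tool_pos']; print(np.linalg.norm(rv))
q=o['joint_positions']
for i in range(1,13):
    q,e=ik(o['tool_pos']+d*i/12,R.from_rotvec(rv*i/12)*r,KK,q); print(np.round(q,2),round(e,4))
print(ik(BAY+[0,0,.09],place_rot(),KK,q))
print(rv/12,d/12)
E
```

```text
t 11.68 tcp [0.5461 0.1482 0.3058] q [-0.42  0.24  1.48  1.16  1.94  1.27] F [ 0.7 -0.2 -1. ] w 0.0082
shift [-0.0241 -0.4217 -0.0058] rotvec [-1.2509 -0.1176  0.0987]
1.2602766169832962
[-0.45  0.23  1.42  1.07  1.98  1.27] 0.0
[-0.48  0.23  1.36  0.97  2.01  1.26] 0.0
[-0.5   0.22  1.3   0.88  2.04  1.24] 0.0
[-0.52  0.22  1.25  0.78  2.06  1.21] 0.0
[-0.54  0.22  1.2   0.68  2.08  1.17] 0.0
[-0.55  0.22  1.16  0.58  2.08  1.13] 0.0
[-0.56  0.22  1.12  0.48  2.08  1.08] 0.0
[-0.56  0.22  1.1   0.38  2.06  1.03] 0.0
[-0.57  0.21  1.08  0.28  2.03  0.98] 0.0
[-0.57  0.2   1.07  0.18  1.99  0.93] 0.0
[-0.58  0.19  1.07  0.09  1.94  0.88] 0.0
[-0.58  0.18  1.08  0.    1.88  0.84] 0.0
(array([-5.78169257e-01,  2.21911909e-01,  1.44489086e+00, -5.96323641e-14,
        1.47478988e+00,  8.39830743e-01]), np.float64(1.202704602576432e-13))
[-0.10424072 -0.00979967  0.00822683] [-0.00201027 -0.03514343 -0.00048115]
```

play_rows:
  steps:
    - {"x": -0.0017, "y": -0.0301, "z": 0, "rx": -0.0894, "ry": -0.0084, "rz": 0.007, "hand": 0}
    - {"x": -0.0017, "y": -0.0301, "z": 0, "rx": -0.0894, "ry": -0.0084, "rz": 0.007, "hand": 0}
    - {"x": -0.0017, "y": -0.0301, "z": 0, "rx": -0.0894, "ry": -0.0084, "rz": 0.007, "hand": 0}
    - {"x": -0.0017, "y": -0.0301, "z": 0, "rx": -0.0894, "ry": -0.0084, "rz": 0.007, "hand": 0}
    - {"x": -0.0017, "y": -0.0301, "z": 0, "rx": -0.0894, "ry": -0.0084, "rz": 0.007, "hand": 0}
    - {"x": -0.0017, "y": -0.0301, "z": 0, "rx": -0.0894, "ry": -0.0084, "rz": 0.007, "hand": 0}
    - {"x": -0.0017, "y": -0.0301, "z": 0, "rx": -0.0894, "ry": -0.0084, "rz": 0.007, "hand": 0}

```text
time: 12.55
tool_pos: [0.5344, -0.0634, 0.3047]
ee_rot: [-1.545, 0.625, -1.462]
wrist_force: [0.5, 1.2, -2.1]
width: 0.0073
```

play_rows:
  steps:
    - {"x": -0.0017, "y": -0.0301, "z": 0, "rx": -0.0894, "ry": -0.0084, "rz": 0.007, "hand": 0}
    - {"x": -0.0017, "y": -0.0301, "z": 0, "rx": -0.0894, "ry": -0.0084, "rz": 0.007, "hand": 0}
    - {"x": -0.0017, "y": -0.0301, "z": 0, "rx": -0.0894, "ry": -0.0084, "rz": 0.007, "hand": 0}
    - {"x": -0.0017, "y": -0.0301, "z": 0, "rx": -0.0894, "ry": -0.0084, "rz": 0.007, "hand": 0}
    - {"x": -0.0017, "y": -0.0301, "z": 0, "rx": -0.0894, "ry": -0.0084, "rz": 0.007, "hand": 0}
    - {"x": -0.0017, "y": -0.0301, "z": 0, "rx": -0.0894, "ry": -0.0084, "rz": 0.007, "hand": 0}
    - {"x": -0.0017, "y": -0.0301, "z": 0, "rx": -0.0894, "ry": -0.0084, "rz": 0.007, "hand": 0}
    - {"x": 0, "y": 0, "z": 0, "rx": 0, "ry": 0, "rz": 0, "hand": 0}

```text
time: 13.55
tool_pos: [0.5226, -0.2726, 0.3045]
ee_rot: [-1.568, 0.001, -1.42]
wrist_force: [-0.7, 0.4, -0.8]
width: 0.0078
```

```bash
python3 - <<'E'
from kin import *
from rk import *
rep(BAY+[0,0,.185],place_rot())
snap('side','side11');crop('side11',200,60,340,180,5,'i1');snap('top','top11');crop('top11',280,120,420,250,5,'i2')
E
```

```text
t 13.55 tcp [ 0.5226 -0.2726  0.3045] q [-0.58  0.18  1.07  0.    1.89  0.84] F [-0.7  0.4 -0.8] w 0.0078
shift [-0.0006 -0.0009 -0.1195] rotvec [-0.0011  0.0025  0.0022]
```

View pics/i1.png

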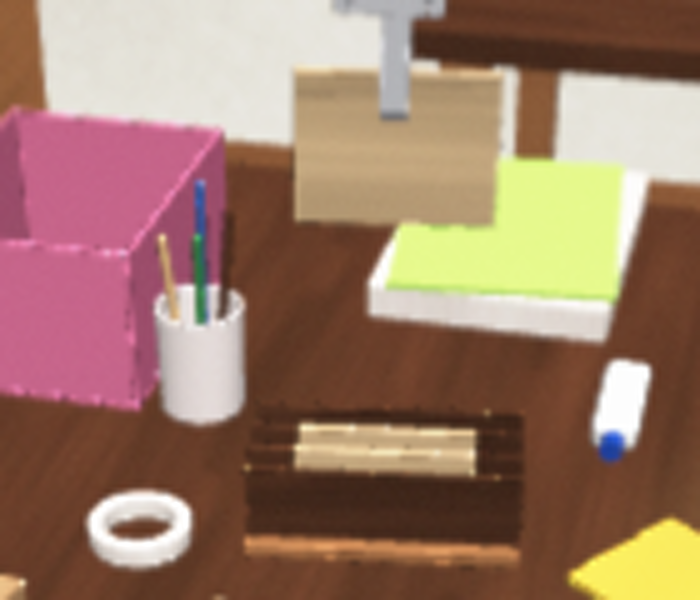

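View pics/i2.png

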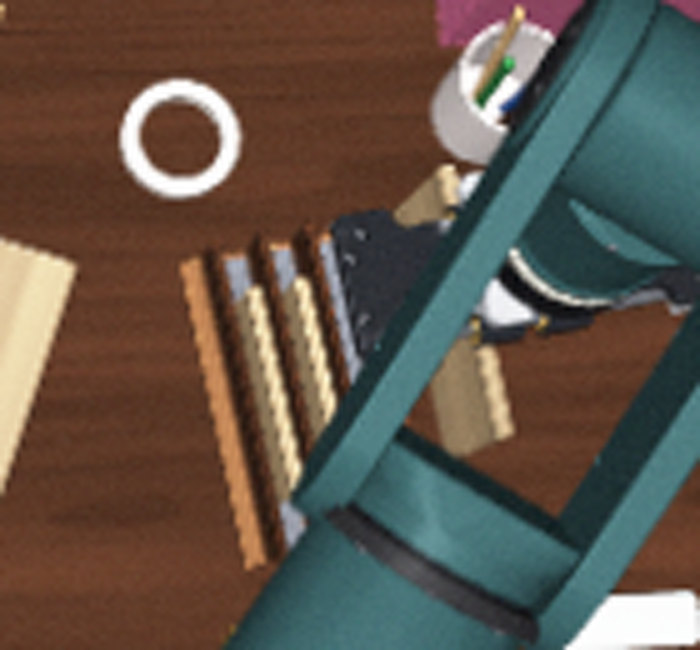

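```bash
python3 - <<'E'
from kin import *
from rk import *
from scipy.optimize import least_squares
o,r=cur(); s=load('side11'); t=load('top11')
f=lambda p,o,k:np.array([(o[0]+(a+.5)/k-.5,o[1]+(b+.5)/k-.5) for a,b in p])
ps=f([(293,66),(502,70),(495,225),(295,219)],(200,60),5)
# front face (toward +y): normal = -tool x dir. tool frame coords: x jaw, y down, z = along bay
zt=r.apply([0,0,1]); print('zt',zt)
sg=np.sign(zt[0])
def P(q): # q: dy, dz, tilt in plane
    c,s_=np.cos(q[2]),np.sin(q[2]); L=np.array([[-.055,.07],[-.055,-.07],[.055,-.07],[.055,.07]])
    L=L@np.array([[c,s_],[-s_,c]])+q[:2]
    return r.apply(np.c_[np.full(4,-.004),L[:,0],sg*L[:,1]])+o['tool_pos']
p=least_squares(lambda q:(proj(s,P(q))-ps).ravel(),[.022,0,0]); print(p.x,np.round(p.fun,1)); print(P(p.x))
E
```

```text
zt [0.98857849 0.15069492 0.00189937]
[ 0.01727537 -0.00053957 -0.00686077] [-0.3 -0.   0.2  0.1  0.2 -0.  -0.1 -0.1]
[[ 0.59123235 -0.25788962  0.34118455]
 [ 0.45283309 -0.2789885   0.34187914]
 [ 0.45226181 -0.27886239  0.2318807 ]
 [ 0.59066107 -0.2577635   0.23118611]]
```

```bash
python3 - <<'E'
from kin import *
from rk import *
o,r=cur(); t=load('top11')
for a in (-.004,.004):
  for e in (-.033,-.038):
    print(a,e,(proj(t,r.apply([[a,e,-.07],[a,e+.11,-.07]])+o['tool_pos'])-[280,120]+.5)*5-.5)
crop('top11',350,180,390,215,16,'i3')
E
```

```text
-0.004 -0.033 [[499.06192889 434.99789525]
 [446.29346866 458.66778382]]
-0.004 -0.038 [[501.69419215 433.81579513]
 [448.49667434 457.68055076]]
0.004 -0.033 [[514.47328661 432.11392584]
 [460.43681576 456.02030011]]
0.004 -0.038 [[517.16841026 430.92013554]
 [462.69325422 455.02311559]]
```

View pics/i3.png

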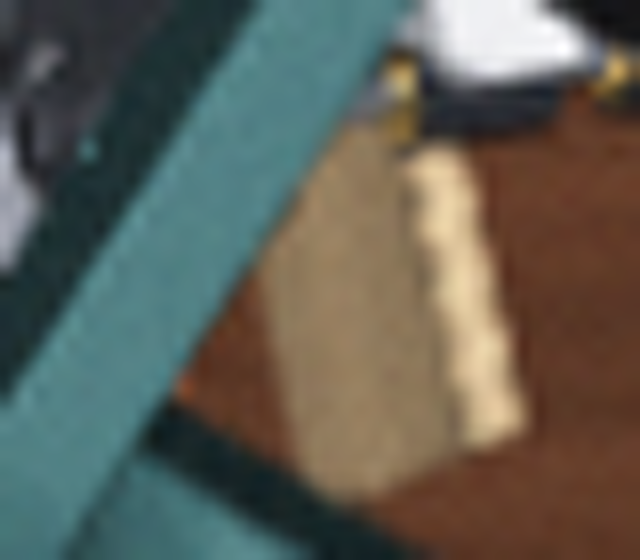

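play_rows:
  steps:
    - {"x": -0.0005, "y": -0.001, "z": -0.04, "rx": -0.001, "ry": 0.002, "rz": 0.002, "hand": 0}
    - {"x": 0, "y": 0, "z": -0.04, "rx": 0, "ry": 0, "rz": 0, "hand": 0}
    - {"x": 0, "y": 0, "z": -0.04, "rx": 0, "ry": 0, "rz": 0, "hand": 0}
    - {"x": 0, "y": 0, "z": -0.025, "rx": 0, "ry": 0, "rz": 0, "hand": 0}
    - {"x": 0, "y": 0, "z": 0, "rx": 0, "ry": 0, "rz": 0, "hand": 0}

```text
time: 14.28
tool_pos: [0.521, -0.2728, 0.1553]
ee_rot: [-1.576, 0.005, -1.418]
wrist_force: [-0.5, 0.2, -0.9]
width: 0.008
```

```bash
python3 - <<'E'
from kin import *
from rk import *
rep(BAY+[0,0,.09],place_rot())
snap('side','side12');crop('side12',230,90,320,180,8,'j1');snap('top','top12');crop('top12',300,140,390,240,7,'j2')
E
```

```text
t 14.28 tcp [ 0.521  -0.2728  0.1553] q [-0.58  0.19  1.35 -0.    1.6   0.84] F [-0.5  0.2 -0.9] w 0.008
shift [ 0.001  -0.0007 -0.0653] rotvec [-0.0038 -0.0062 -0.    ]
```

View pics/j1.png

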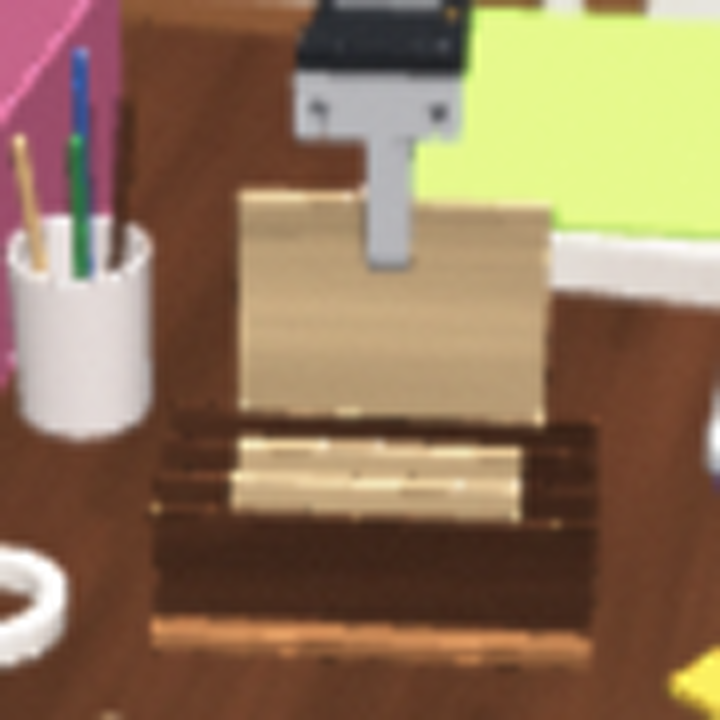

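View pics/j2.png

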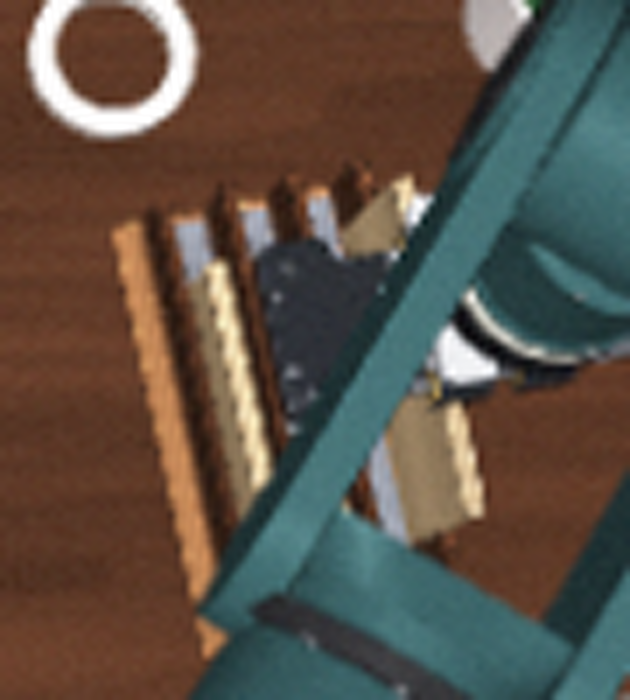

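play_rows:
  steps:
    - {"x": 0.0005, "y": -0.0005, "z": -0.012, "rx": -0.003, "ry": -0.005, "rz": 0, "hand": 0}
    - {"x": 0, "y": 0, "z": -0.014, "rx": 0, "ry": 0, "rz": 0, "hand": 0}
    - {"x": 0, "y": 0, "z": -0.014, "rx": 0, "ry": 0, "rz": 0, "hand": 0}
    - {"x": 0, "y": 0, "z": -0.012, "rx": 0, "ry": 0, "rz": 0, "hand": 0}
    - {"x": 0, "y": 0, "z": 0, "rx": 0, "ry": 0, "rz": 0, "hand": 0}

```text
time: 15.0
tool_pos: [0.5219, -0.2745, 0.1043]
ee_rot: [-1.57, -0.002, -1.418]
wrist_force: [0.0, 0.2, -1.5]
width: 0.0079
```

```bash
python3 - <<'E'
from kin import *
from rk import *
rep(BAY+[0,0,.09],place_rot())
snap('side','side13');crop('side13',230,90,320,180,8,'k1')
E
```

```text
t 15.0 tcp [ 0.5219 -0.2745  0.1043] q [-0.58  0.21  1.43 -0.    1.5   0.84] F [ 0.   0.2 -1.5] w 0.0079
shift [ 0.0001  0.001  -0.0143] rotvec [ 0.0024  0.0009 -0.0001]
```

View pics/k1.png

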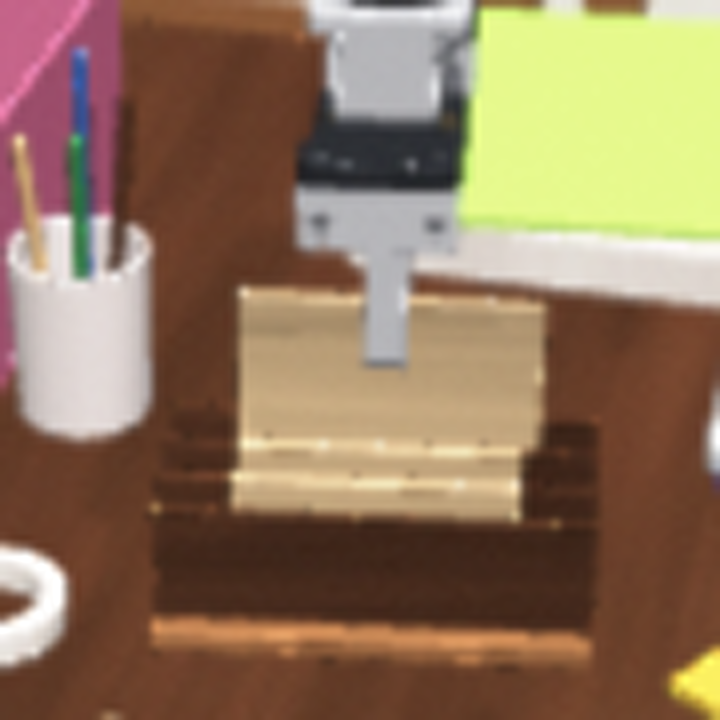

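Panel (columns 240–545) is inside the bay, no contact force. Creep down to the floor.

play_rows:
  steps:
    - {"x": 0, "y": 0, "z": -0.005, "rx": 0, "ry": 0, "rz": 0, "hand": 0}
    - {"x": 0, "y": 0, "z": -0.005, "rx": 0, "ry": 0, "rz": 0, "hand": 0}
    - {"x": 0, "y": 0, "z": 0, "rx": 0, "ry": 0, "rz": 0, "hand": 0}

```text
time: 15.42
tool_pos: [0.5226, -0.275, 0.0958]
ee_rot: [-1.568, -0.004, -1.418]
wrist_force: [-0.7, -0.5, -1.5]
width: 0.0075
```

play_rows:
  steps:
    - {"x": 0, "y": 0, "z": -0.002, "rx": 0, "ry": 0, "rz": 0, "hand": 0}
    - {"x": 0, "y": 0, "z": 0, "rx": 0, "ry": 0, "rz": 0, "hand": 0}

```text
time: 15.68
tool_pos: [0.5229, -0.2751, 0.0943]
ee_rot: [-1.568, -0.005, -1.418]
wrist_force: [0.8, 0.6, -1.4]
width: 0.0079
```

play_rows:
  steps:
    - {"x": 0, "y": 0, "z": -0.002, "rx": 0, "ry": 0, "rz": 0, "hand": 0}
    - {"x": 0, "y": 0, "z": 0, "rx": 0, "ry": 0, "rz": 0, "hand": 0}

```text
time: 15.92
tool_pos: [0.5228, -0.2751, 0.0921]
ee_rot: [-1.568, -0.005, -1.418]
wrist_force: [-0.7, 0.4, -2.5]
width: 0.0078
```

play_rows:
  steps:
    - {"x": 0, "y": 0, "z": -0.002, "rx": 0, "ry": 0, "rz": 0, "hand": 0}
    - {"x": 0, "y": 0, "z": 0, "rx": 0, "ry": 0, "rz": 0, "hand": 0}

```text
time: 16.18
tool_pos: [0.5231, -0.2753, 0.0909]
ee_rot: [-1.567, -0.005, -1.418]
wrist_force: [0.3, 0.4, 0.7]
width: 0.0078
```

play_rows:
  steps:
    - {"x": 0, "y": 0, "z": -0.002, "rx": 0, "ry": 0, "rz": 0, "hand": 0}
    - {"x": 0, "y": 0, "z": 0, "rx": 0, "ry": 0, "rz": 0, "hand": 0}

```text
time: 16.42
tool_pos: [0.5236, -0.2753, 0.0906]
ee_rot: [-1.566, -0.006, -1.418]
wrist_force: [-1.2, 1.2, 8.3]
width: 0.0078
```

play_rows:
  steps:
    - {"x": 0, "y": 0, "z": 0.0015, "rx": 0, "ry": 0, "rz": 0, "hand": 0}
    - {"x": 0, "y": 0, "z": 0, "rx": 0, "ry": 0, "rz": 0, "hand": 0.018}
    - {"x": 0, "y": 0, "z": 0, "rx": 0, "ry": 0, "rz": 0, "hand": 0.024}
    - {"x": 0, "y": 0, "z": 0, "rx": 0, "ry": 0, "rz": 0, "hand": 0.03}

```text
time: 16.92
tool_pos: [0.5226, -0.2751, 0.0893]
ee_rot: [-1.568, -0.004, -1.418]
wrist_force: [0.4, -0.3, 0.4]
width: 0.0294
```

```bash
python3 - <<'E'
from kin import *
from rk import *
rep(BAY+[0,0,.09],place_rot())
snap('side','side14');crop('side14',230,90,320,180,8,'l1')
snap('top','top14');crop('top14',300,140,390,240,7,'l2')
E
```

```text
t 16.93 tcp [ 0.5226 -0.2751  0.0893] q [-0.58  0.22  1.45 -0.    1.46  0.84] F [ 0.4 -0.3  0.4] w 0.0294
shift [-0.0006  0.0016  0.0007] rotvec [ 0.004   0.0032 -0.    ]
```

View pics/l1.png

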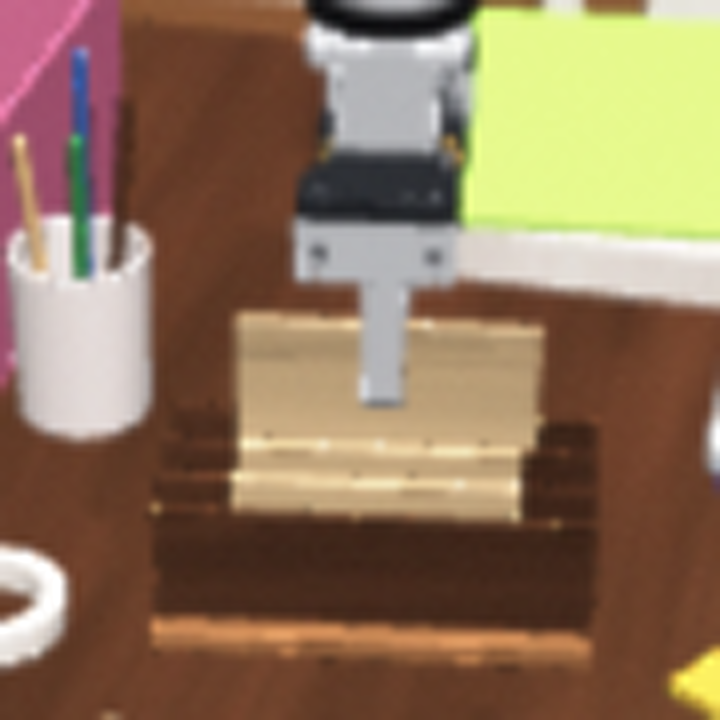

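View pics/l2.png

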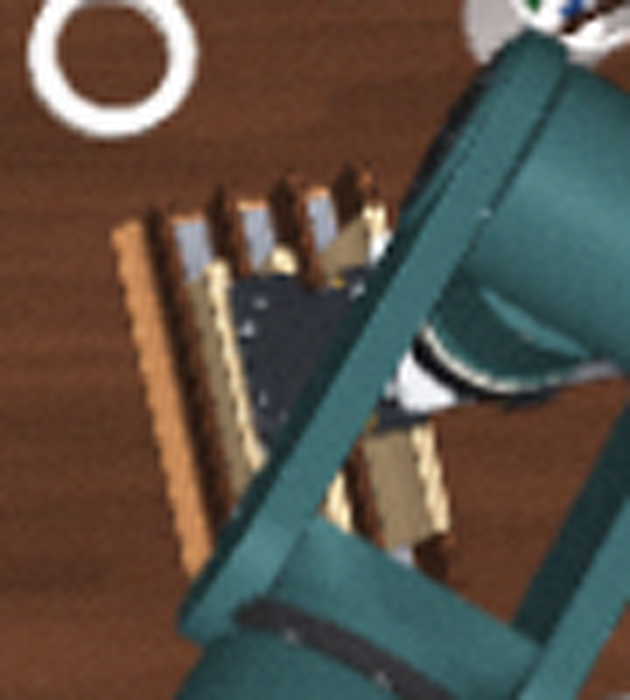

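play_rows:
  steps:
    - {"x": 0, "y": 0.001, "z": 0.015, "rx": 0, "ry": 0, "rz": 0, "hand": 0.034}
    - {"x": 0, "y": 0, "z": 0.03, "rx": 0, "ry": 0, "rz": 0, "hand": 0.034}
    - {"x": 0, "y": 0, "z": 0.05, "rx": 0, "ry": 0, "rz": 0, "hand": 0.034}
    - {"x": 0, "y": 0, "z": 0.05, "rx": 0, "ry": 0, "rz": 0, "hand": 0.034}
    - {"x": -0.03, "y": 0.03, "z": 0.04, "rx": 0, "ry": 0, "rz": 0, "hand": 0.034}
    - {"x": -0.05, "y": 0.05, "z": 0.03, "rx": 0, "ry": 0, "rz": 0, "hand": 0.034}
    - {"x": -0.05, "y": 0.05, "z": 0, "rx": 0, "ry": 0, "rz": 0, "hand": 0.034}
    - {"x": -0.05, "y": 0.05, "z": 0, "rx": 0, "ry": 0, "rz": 0, "hand": 0.034}

```text
time: 18.02
tool_pos: [0.3625, -0.1139, 0.3011]
ee_rot: [-1.565, -0.007, -1.418]
wrist_force: [0.1, -0.0, 0.5]
width: 0.0339
```

```bash
python3 - <<'E'
from kin import *
from rk import *
rep(BAY+[0,0,.09],place_rot())
snap('side','side15');crop('side15',0,0,512,384,1.5,'m1');crop('side15',230,90,320,180,8,'m3')
snap('top','top15');crop('top15',0,0,512,384,1.5,'m2');crop('top15',300,140,390,240,7,'m4')
E
```

```text
t 18.02 tcp [ 0.3625 -0.1139  0.3011] q [-0.45 -0.3   1.53 -0.    1.9   0.97] F [ 0.1 -0.   0.5] w 0.0339
shift [ 0.1595 -0.1596 -0.2111] rotvec [0.0055 0.0071 0.0002]
```

View pics/m1.png

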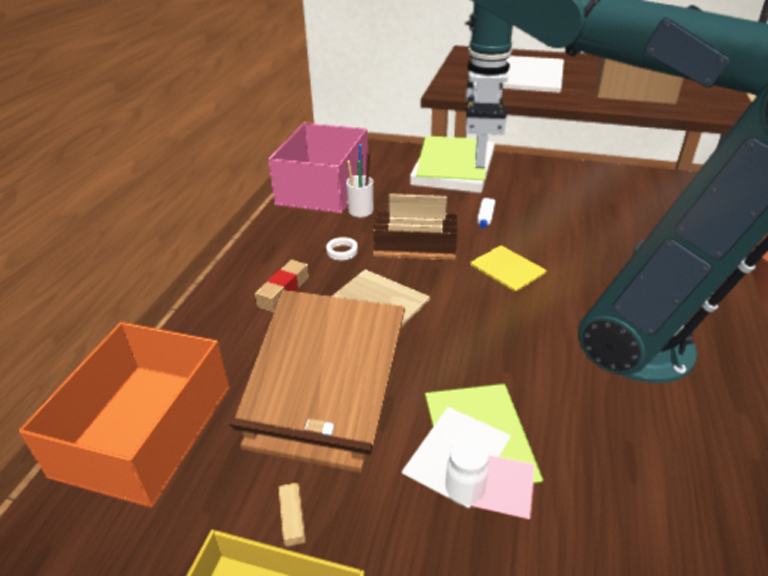

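View pics/m2.png

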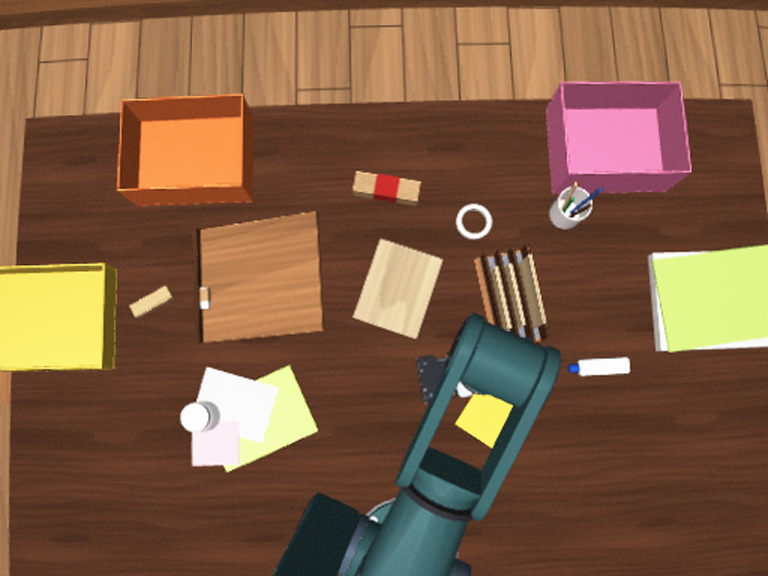

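View pics/m3.png

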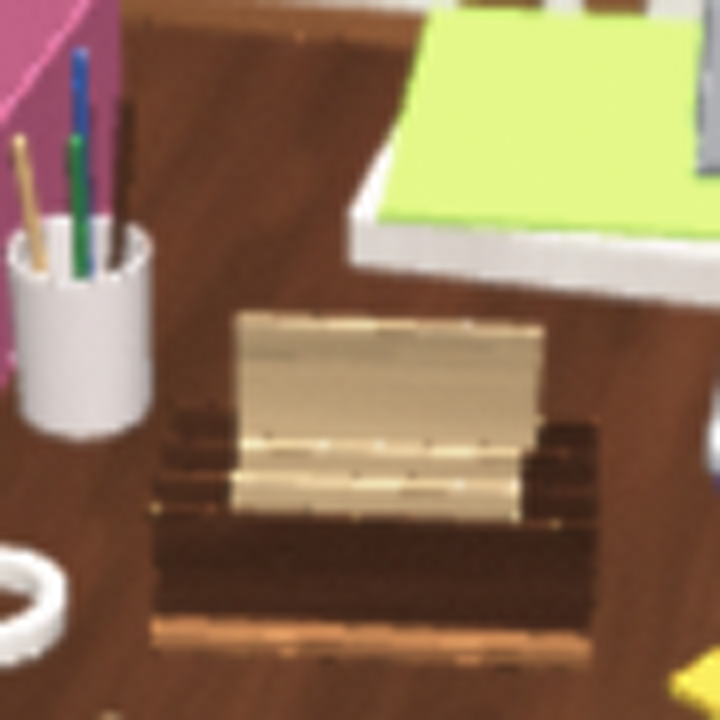

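View pics/m4.png

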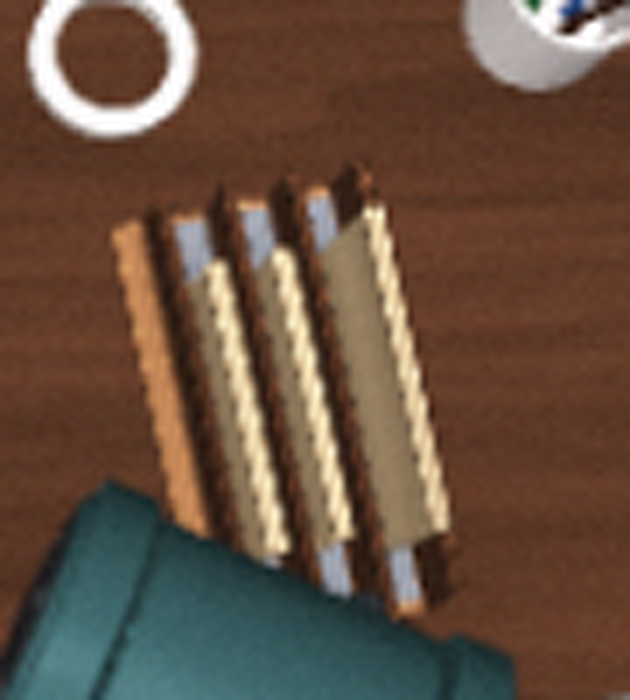

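```bash
python3 - <<'E'
from rk import *
q=[.5176,-.2433,-1.418]
t=load('top15');s=load('side15')
for a in(-.004,.004):
    P=rr(q,[[.03+a,.07,.123],[.03+a,-.07,.123],[.03+a,-.07,.013]])
    print(a,np.round((proj(t,P)-[300,140]+.5)*7-.5),np.round((proj(s,P)-[230,90]+.5)*8-.5))
P=rr(q,[[.048,0,.068],[.042,0,.068],[.018,0,.068]])
C=cloud(t); m=C[165:220,345:366].reshape(-1,3); m=m[(m[:,2]>.1)]; print(len(m),np.percentile(m[:,2],[5,50,95]) if len(m) else 0, m.mean(0))
C=cloud(s); m=C[130:142,262:295].reshape(-1,3); L=m[(m[:,2]>.06)&(m[:,2]<.14)]; print(len(L)); A=np.c_[L[:,[0,2]],np.ones(len(L))]; k=np.linalg.lstsq(A,L[:,1],rcond=None)[0]; print('y = a x + b z + c',k,'resid',np.std(A@k-L[:,1]), L[:,2].max())
E
```

```text
-0.004 [[360. 209.]
 [429. 531.]
 [376. 555.]] [[235. 329.]
 [542. 341.]
 [532. 546.]]
0.004 [[378. 206.]
 [447. 527.]
 [393. 552.]] [[237. 320.]
 [543. 333.]
 [532. 537.]]
205 [0.10278138 0.11990085 0.12627882] [ 0.51838909 -0.26926203  0.13730549]
393
y = a x + b z + c [ 0.14933107 -0.00972119 -0.35086142] resid 0.0029923933254308887 0.1289850126162706
```

```bash
python3 - <<'E'
from h import *
a,b=load('top0')['color'].astype(int),load('top15')['color'].astype(int)
d=np.abs(a-b).max(-1)>60; n,l,st,c=cv2.connectedComponentsWithStats(d.astype(np.uint8)); print([tuple(x) for x in st[1:] if x[4]>15])
print(workorder.close_job())
E
```

```text
[(np.int32(162), np.int32(164), np.int32(39), np.int32(53), np.int32(1430)), (np.int32(346), np.int32(169), np.int32(18), np.int32(50), np.int32(418)), (np.int32(264), np.int32(215), np.int32(106), np.int32(134), np.int32(5415)), (np.int32(346), np.int32(225), np.int32(6), np.int32(5), np.int32(25)), (np.int32(353), np.int32(228), np.int32(20), np.int32(12), np.int32(79)), (np.int32(184), np.int32(329), np.int32(66), np.int32(55), np.int32(2128)), (np.int32(0), np.int32(331), np.int32(132), np.int32(53), np.int32(2791)), (np.int32(249), np.int32(357), np.int32(9), np.int32(19), np.int32(43)), (np.int32(302), np.int32(356), np.int32(4), np.int32(11), np.int32(21)), (np.int32(254), np.int32(361), np.int32(37), np.int32(11), np.int32(79)), (np.int32(259), np.int32(366), np.int32(27), np.int32(18), np.int32(223)), (np.int32(299), np.int32(372), np.int32(15), np.int32(12), np.int32(54))]
the job is handed in; nothing more can be done
None
```

The panel now stands upright on a long side in the empty bay of the drying rack, let go, and the job was handed in at about 18 s of the 54 s allowed. I pushed it up the board with both fingertips against its lower edge, pinched the overhang from the high side, lifted it off and lowered it into the bay.

- **Overhang:** it came to about 46 mm, more than I aimed for. My first two pushes left only about 34 mm, and the last one slid further than planned.
- **Placing:** floor contact showed when the fingertips were 91 mm above the table; I had predicted 90 mm. After I let go, the panel matched a model standing at the bay's centre, with its top at about 123 mm. It leans about 0.01 rad and is inside the rack's ends.
- **Everything else:** comparing the top view before and after showed changes only at the board, the bay and where the arm moved. The other objects look unmoved. In the final view the arm covers part of the yellow sheet and one end of the rack.
- **Disagreements:** the side camera placed the held panel about 5 mm off my estimate, and the rack fit differed by up to 2 pixels between the two cameras. Neither affected the placing.

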